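# Free the stuck plug of a document tube

### The arm

A 7-joint arm with a two-finger parallel gripper is mounted at the origin on the work surface. World frame = base frame: x ahead of the robot, y to its left, z up, the work surface at z = 0. Lengths are in mm, angles in degrees, forces in N, time in s.
With the tool pointing down it reaches from about 400 to 875 mm from the base axis. Payload 4.4 kg.
Tool frame: the origin (TCP) lies at the very end of the fingers, on their centre line; the grasp point (between the pads) lies 19 mm behind it; y points along the fingers, z is the direction in which the jaws open and shut, and the axes are right-handed (so a half turn about y gives the same grasp; the last joint's range is limited). The gripper opens to 85 mm and grips with 20 to 120 N. Pads are 22 mm wide; open, the fingers measure 114 mm over their backs; the gripper's body (76 mm by 85 mm) begins 54 mm behind the grasp point. The pads swing forward as they close: fully open they stand 13 mm farther back than shut.
Start: joints at [61.719, 36.005, 2.206, 86.941, -1.547, 57.084, -1.146], TCP at [269.694, -591.425, 231.313] pointing down, gripper open.
Joint ranges: [-175.42, 175.42], [-21.48, 121.26], [-71.46, 75.88], [10.55, 141.38], [-63.04, 243.04], [13.31, 113.54], [-168.57, 168.57]. Speed limits (degrees/s): [147.25, 147.25, 180, 180, 180, 180, 180].

### API

Orientations are given as [roll, pitch, yaw] about the fixed x, y, z axes, in that order (R = Rz(yaw) Ry(pitch) Rx(roll)).
In Python, from bench import ctrl gives the robot as it stands.
- The arm moves only by the tool drive_tool, never from a script. Its argument "moves" is a list of rows, each a list of 7 numbers: the turn, a rotation vector about the world's x, y, z in rad, then the shift along the world's x, y, z in cm, then the opening, from 0 (shut) to 1 (fully open). A call has 1 to 5 rows; each row is the pose to reach, as a shift and turn from the pose commanded when the call began; what a row does not reach only later rows make up. A row lasts 1/10 s, in which the tool goes at most 50 mm and 8.59 degrees, less where a joint would pass 70% of its speed; a pose out of reach is approached as far as the arm can. A call with a gripper value outside its range is refused whole. The fingers move at their own pace and stop on an object; "newtons" is the grip in N (left out, the last holds). Time passes only in rows, so rows that repeat a pose let the fingers close. It gives the time, the measured TCP pose, the force and the opening at its end, in the units of the state.
- ctrl.observe(): the state, without advancing time (a new reading comes with each control period).
- ctrl.grab_frame(name): name is "scene" or "top"; returns a dict with "pixels" (400x640x3 uint8, blue, green, red), "camera_matrix" (3x3 intrinsics, pixels), "D" ([k1, k2, p1, p2, k3] as OpenCV has them; the pictures are not rectified), "camera_from_world" (4x4, takes a point from world to camera coordinates). Camera axes: x right, y up, looking along -z (the intrinsics and any distortion apply to the point x, -y, -z); pixel columns grow to the right and rows downward; lengths in mm; the calibration is good to about 2 mm. A picture is of the moment at which its call begins. There is no depth.
- ctrl.finish_job(): hands the job in, once; it reports no verdict.
The state is a dict: "clock": time; "joint_positions": joint angles; "qvel": joint speeds; "tau": joint torques, N m; "position": TCP position; "orientation": TCP orientation; "contact_force": force on the tool from outside, world axes, zero at the start; "wrist_torque": the same for the moment, N m; "grip_width": opening from 0.0 (shut) to 1.0 (fully open).
Only numpy, scipy, OpenCV 4.12 (cv2) and the standard library are available. Lean on these libraries where they do the work, as an engineer would, in place of code of your own. Each camera call takes 0.05 s, during which the arm holds its last target.

### The job

On the map table a cardboard document tube leans in its desk stand. Work the stuck metal plug out of its mouth by twisting it back and forth while pulling gently along the tube, without drawing the tube out of its clip, and set the plug down gently, shank down, in the low lined bay of the wooden caddy. Then press the open tube down all the way onto the stand's front stop, so the papers can be drawn out, and leave everything else on the table where it is.

Things in the scene. Friction and masses are not known exactly. Their poses are not given: they have to be found in the camera images.
- plug: Bare aluminium plug, 90 g, 58 mm long. Origin at the centre of its shank's lower end, z along its axis towards the grip bar. Shank 38 mm diameter, z 0 to 20 mm; flange 60 mm diameter, z 20 to 26 mm; flat grip bar z 26 to 58 mm, 46 mm long along the plug's x and 16 mm thick along its y. At the start the shank is home in the tube's mouth, flange on the rim.
- grip (a point): Point on the plug's axis inside the grip bar, 47 mm from the shank's end, with the plug's axes: a good height to pinch the bar's flat faces (across y). Sprung rubber pads in the mouth hold the shank: a straight pull takes 14 to 22 N, but while the plug is being turned (0.25 to 0.45 N m) a few newtons draw it out. It is free 16 mm out.
- mouth (a point): Centre of the rim of the tube's upper end; z points out of the tube along its axis, y along the cradle's hinge, x to the tube's upper side, away from the robot. Cardboard tube, 60 mm outside and 52 mm inside diameter; the rim is 205 mm from the hinge. It is held in a black desk stand and leans towards the robot.
- press (a point): Point on the outside of the tube, on its upper side (the side away from the robot), 35 mm short of the rim and 30 mm off the axis: a place to press the tube down with closed fingers. Axes as mouth; x is the surface's outward normal. Pressing moves it along an arc about the hinge, towards the robot and down.
- hinge (a point): Point on the cradle's level hinge axis (along this point's y) where the tube's axis crosses it, 60 mm above the table. Axes as mouth.
- cradle (a joint): Lean of the tube from vertical towards the robot, rad. Starts at 0.48; at 1.15 it is down on the front stop. A stiff friction hinge of about 1 N m: it stays where it is left, and pressing it down at press takes about 3 to 7 N.
- tube (a joint): How far the tube has been drawn out of its clip along its axis, m: 0 is home. The clip slips at about 7 N, plus the tube's own weight of 1.5 N; it keeps the tube from turning. More than 0.010 is too far.
- caddy: Fixed dark wood desk caddy. Origin on the table under the centre of its low bay, lined dark green, 111 by 111 mm inside, floor 7 mm above the table, tops of the walls 26 mm above the table. A solid pen block 72 mm high and 125 mm wide stands behind the bay, from 64 to 124 mm along the caddy's +x.
There are look-alikes about, which are no part of the job. Several things have the shape of the plug; the one meant has the colours described above.

How it is judged:
By the outcome, as a careful person would: the job done as asked, in the order asked, and still so for the second after the job is handed in, with the robot touching nothing.
It also fails if it takes over 72 s, if anything falls off the work surface, if the arm or the gripper's body presses on something with over 40 N, if the wrist force passes 120 N, or if a joint passes its speed limit or range.

## Working session

There is one attempt and no reset: what is moved stays moved. The work goes in short steps, Python scripts to look and compute and a tool call to move; the robot and the scene stay as the last step left them, time stands still between calls to the robot, and variables do not carry over. Pictures are saved under pics/ and viewed, and the job is handed in when it is done.

Besides the shell and the picture viewer there is one more tool, called after "Emit:" as a command line: name --pt "numbers of a row" for each row, then --argument value for the rest. drive_tool: Moves the arm, as the interface text tells. Its arguments: {"type":"object","properties":{"moves":{"type":"array","items":{"type":"array","items":{"type":"number"}}},"newtons":{"type":"number"}},"required":["moves"]}

```bash
ls; mkdir -p pics
python3 - <<'E'
from bench import ctrl
import cv2
print(ctrl.observe())
for n in ("scene","top"):
    f=ctrl.grab_frame(n); cv2.imwrite(f"pics/{n}0.png",f["pixels"]); print(n,f["camera_matrix"],f["D"],f["camera_from_world"])
E
```

```text
pics
{'clock': 0.0, 'joint_positions': array([61.71753646, 36.05853564,  2.20106965, 86.99725985, -1.54714537,
       57.08294565, -1.14683838]), 'qvel': array([-0.03267694, -0.08037091, -0.08055287, -0.01122855, -0.0612548 ,
       -0.06003547,  0.06448375]), 'tau': array([ 3.70773378e-04, -5.63399184e+01,  1.22629814e+00, -1.93444526e+01,
        1.09570508e-02,  1.06929091e-02,  8.82278698e-06]), 'position': array([ 269.45695085, -590.82286665,  230.38587228]), 'orientation': array([-9.01091125e+01, -4.36633971e-04, -1.55487428e+02]), 'contact_force': array([-0.88147065,  0.47185826,  0.09922076]), 'wrist_torque': array([-0.0140858 ,  0.00202297, -0.00344354]), 'grip_width': 0.9949963781853908}
scene [[425.48883049   0.         315.58293275]
 [  0.         425.48883049 193.4932859 ]
 [  0.           0.           1.        ]] [0.03799176 0.         0.         0.         0.        ] [[ 7.16173537e-01  6.97830007e-01  1.13466415e-02 -4.67651334e+02]
 [-5.17207258e-01  5.19746592e-01  6.79970685e-01  1.79323048e+02]
 [ 4.68606570e-01 -4.92845576e-01  7.33151499e-01 -1.21887113e+03]
 [ 0.00000000e+00  0.00000000e+00  0.00000000e+00  1.00000000e+00]]
top [[499.15478895   0.         325.28171026]
 [  0.         499.15478895 198.37869423]
 [  0.           0.           1.        ]] [0.01302917 0.         0.         0.         0.        ] [[-2.99609794e-02 -9.99452453e-01 -1.40404493e-02  3.96709657e+01]
 [ 9.84230019e-01 -3.19488069e-02  1.73984322e-01 -6.50080204e+02]
 [-1.74337633e-01 -8.60629103e-03  9.84648324e-01 -1.05522945e+03]
 [ 0.00000000e+00  0.00000000e+00  0.00000000e+00  1.00000000e+00]]
```

View pics/scene0.png

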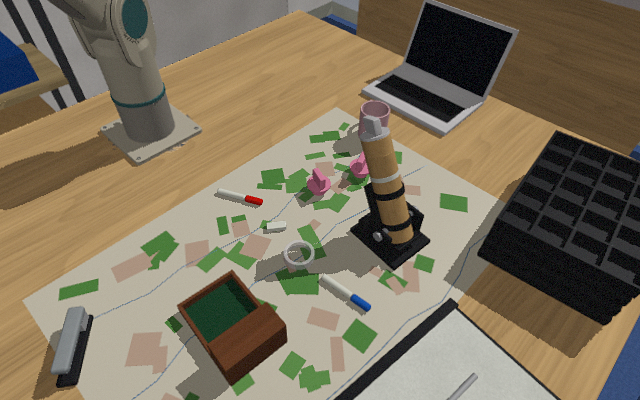

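View pics/top0.png

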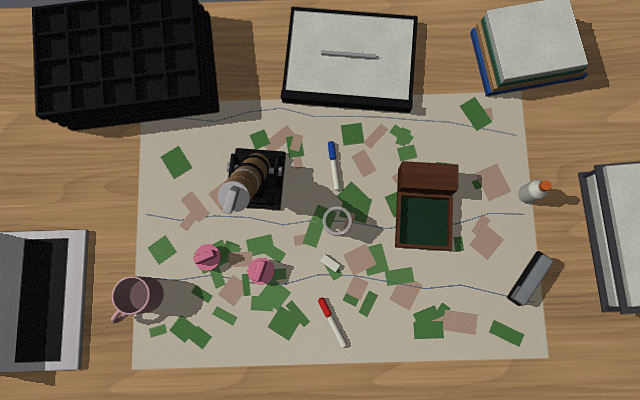

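The scene view shows the plug in the tube's mouth at about (375,125), with the caddy at (235,320). In the top view the plug's bar is at about (231,200), the stand at (258,180) and the caddy bay at (425,220). I'll enlarge these.

Run:
```python
import cv2
s=cv2.imread("pics/scene0.png");t=cv2.imread("pics/top0.png")
def crop(im,x,y,w,h,k,n):
    c=cv2.resize(im[y:y+h,x:x+w],None,fx=k,fy=k,interpolation=cv2.INTER_CUBIC)
    for i in range(0,w,10):
        cv2.line(c,(i*k,0),(i*k,6 if i%50 else 14),(0,0,255),1)
        if i%20==0: cv2.putText(c,str(x+i),(i*k,22),0,.35,(0,0,255),1)
    for i in range(0,h,10):
        cv2.line(c,(0,i*k),(6,i*k),(0,0,255),1)
        if i%20==0: cv2.putText(c,str(y+i),(8,i*k+4),0,.35,(0,0,255),1)
    cv2.imwrite("pics/"+n,c)
crop(s,340,90,100,180,3,"c_s.png")
crop(s,350,95,60,50,12,"c_s2.png")
crop(t,200,140,100,80,8,"c_t.png")
crop(t,385,150,90,110,5,"c_c.png")
crop(s,170,260,130,130,4,"c_cs.png")
```

```text
(no output)
```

View pics/c_s.png

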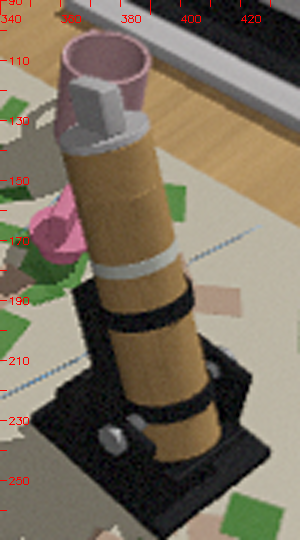

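View pics/c_s2.png

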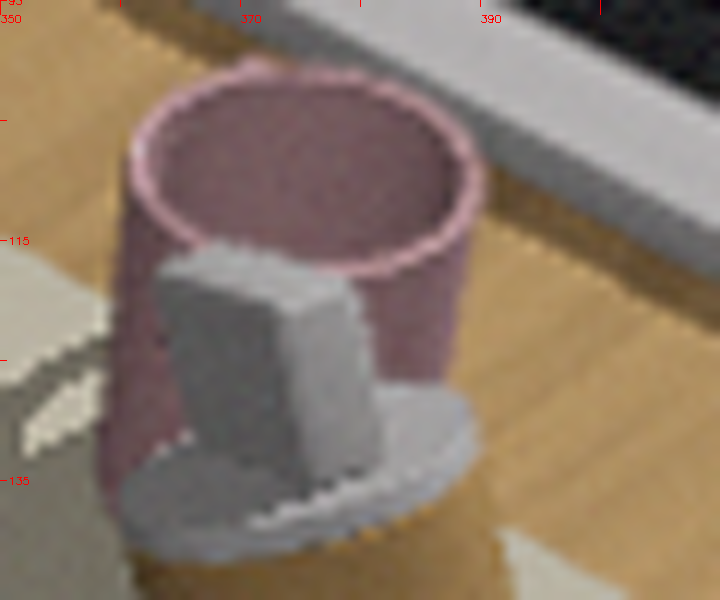

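View pics/c_t.png

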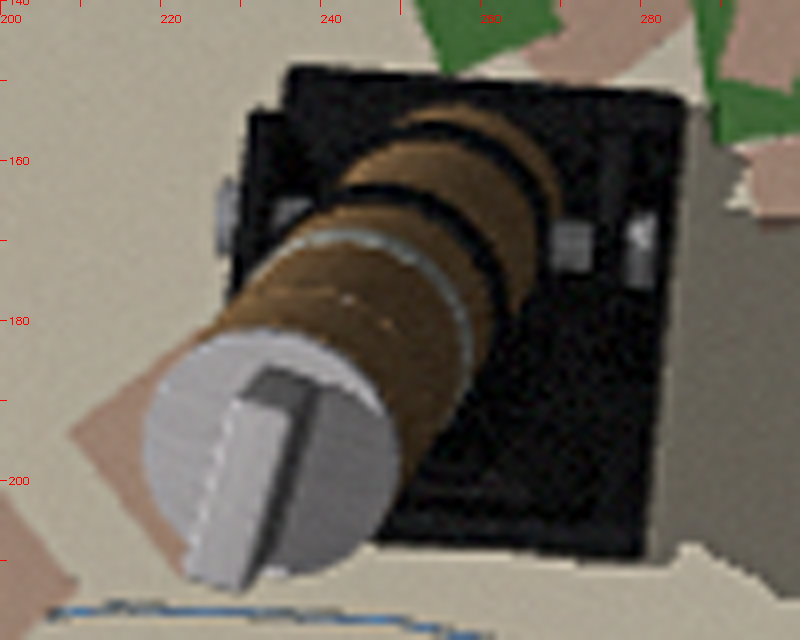

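View pics/c_c.png

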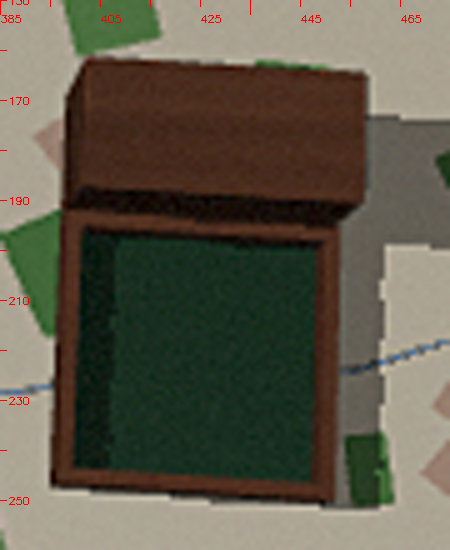

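View pics/c_cs.png

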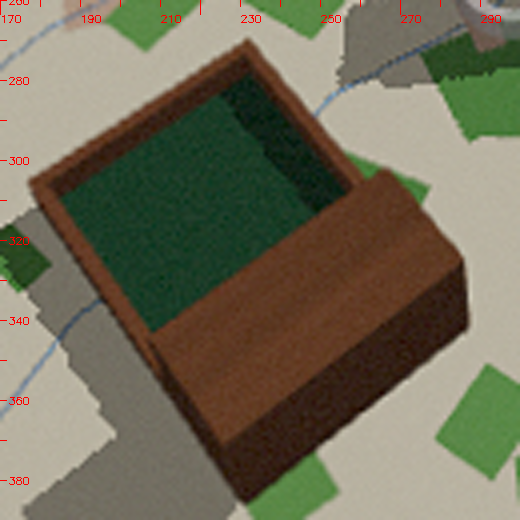

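```bash
cat > h.py <<'E'
import numpy as np,cv2
from scipy.spatial.transform import Rotation as R
from scipy.optimize import least_squares
def proj(f,P):
    P=np.atleast_2d(P).astype(float);M=f["camera_from_world"]
    c=P@M[:3,:3].T+M[:3,3]
    return cv2.projectPoints(c*[1,-1,-1],np.zeros(3),np.zeros(3),f["camera_matrix"],np.array(f["D"],float))[0][:,0]
def tubeR(psi,lean): # mouth axes: z leaning towards -x, x up side away from robot
    return (R.from_euler('z',psi)*R.from_euler('y',-lean)).as_matrix()
def crop(im,x,y,w,h,k,n):
    c=cv2.resize(im[y:y+h,x:x+w],None,fx=k,fy=k,interpolation=cv2.INTER_CUBIC)
    for i in range(0,w,10):
        cv2.line(c,(i*k,0),(i*k,6),(0,0,255),1)
        if i%20==0: cv2.putText(c,str(x+i),(i*k,22),0,.35,(0,0,255),1)
    for i in range(0,h,10):
        cv2.line(c,(0,i*k),(6,i*k),(0,0,255),1)
        if i%20==0: cv2.putText(c,str(y+i),(8,i*k+4),0,.35,(0,0,255),1)
    cv2.imwrite("pics/"+n,c)
E
cat > fit.py <<'E'
from h import *
from bench import ctrl
F={n:ctrl.grab_frame(n) for n in ("scene","top")}
b=lambda sx,sy,z:(23*sx,8*sy,z)
obs=[("scene",b(-1,1,58),(367.9,115.2)),("scene",b(1,1,58),(379.2,119)),("scene",b(-1,-1,58),(363.2,117.5)),("scene",b(1,-1,58),(372.9,121)),
("scene",b(1,-1,26),(375,134.6)),("scene",b(1,1,26),(381.8,132.5)),
("top",b(1,1,58),(230,189.75)),("top",b(1,-1,58),(235.6,190.6)),("top",b(-1,1,58),(223.1,212.3)),("top",b(-1,-1,58),(230,213.8)),
("top",b(1,1,26),(233.1,185.6)),("top",b(1,-1,26),(239.75,188.5)),("top",(0,0,26),(233.8,196.75))]
def world(p,q):
    hx,hy,psi,lean,tw=p; A=tubeR(psi,lean)
    return np.array([hx,hy,60])+(A@(R.from_euler('z',tw).as_matrix()@np.array(q,float)+[0,0,185]))
def res(p):
    return np.concatenate([(proj(F[n],world(p,q))[0]-o) for n,q,o in obs]+[[ (p[3]-.48)*200]])
best=None
for psi in np.radians([-60,-30,0,30,60]):
  for tw in np.radians([-60,-30,0,30,60]):
    s=least_squares(res,[600,150,psi,.48,tw])
    if best is None or s.cost<best.cost: best=s
p=best.x;print("hinge",p[:2],"psi,tw deg",np.degrees(p[2]),np.degrees(p[4]),"lean",p[3],"cost",best.cost)
print(np.round(best.fun,1))
J=np.linalg.pinv(best.jac.T@best.jac);print("sd",np.sqrt(np.diag(J)))
A=tubeR(p[2],p[3]);h=np.array([p[0],p[1],60]);print("A",A)
print("mouth",h+A@[0,0,205],"grip",world(p,(0,0,47)),"press",h+A@[30,0,170])
np.save("tube.npy",p)
w=lambda c,q:np.array([c[0],c[1],0])+R.from_euler('z',c[2]).as_matrix()@np.array(q,float)
k=[((55.5,55.5,26),(401,195.6)),((55.5,-55.5,26),(449,198.6)),((-55.5,-55.5,26),(448,247.6)),((-55.5,55.5,26),(399.6,243.4)),
((124,62.5,72),(402,161.4)),((124,-62.5,72),(458.4,164.6)),((64,-62.5,72),(456.6,190)),((64,62.5,72),(398.6,188))]
s=least_squares(lambda c:np.concatenate([proj(F["top"],w(c,q))[0]-o for q,o in k]),[600,-200,0]);print("caddy",s.x[:2],np.degrees(s.x[2]));print(np.round(s.fun,1))
np.save("caddy.npy",s.x)
# overlay
for n in F:
    im=F[n]["pixels"].copy()
    im=cv2.resize(im,None,fx=4,fy=4)
    for q in [(30*np.cos(a),30*np.sin(a),z) for a in np.arange(0,6.28,.1) for z in (20,26,-150)]+[(0,y,-185) for y in range(-60,61,10)]+[b(i,j,z) for i in(-1,1) for j in(-1,1) for z in(26,58)]:
        u=proj(F[n],world(p,q))[0]*4+1.5;cv2.circle(im,tuple(int(v) for v in u),2,(0,0,255),-1)
    for a in np.linspace(-1,1,15):
      for q in [(55.5*a,55.5,26),(55.5*a,-55.5,26),(55.5,55.5*a,26),(-55.5,55.5*a,26)]+[(64,62.5*a,72),(124,62.5*a,72)]:
        u=proj(F[n],w(s.x,q))[0]*4+1.5;cv2.circle(im,tuple(int(v) for v in u),2,(0,0,255),-1)
    if n=="scene": cv2.imwrite("pics/ov_s.png",im[360:1160,1300:1800]); cv2.imwrite("pics/ov_s2.png",im[1040:1560,680:1240])
    else: cv2.imwrite("pics/ov_t.png",im[540:900,800:1200]);cv2.imwrite("pics/ov_t2.png",im[600:1040,1540:1920])
E
python3 fit.py
```

```text
hinge [722.88972205 169.22518994] psi,tw deg -10.02047039927777 -11.422711550877516 lean 0.4841817415510745 cost 17.087716444216106
[ 0.3 -1.3  0.2 -2.  -2.1 -0.9 -0.9 -1.2  0.5  1.1  1.   0.4 -1.5 -0.9
  1.4  1.2 -1.2 -0.3  0.4  1.  -0.  -1.6  1.6 -1.7  0.2 -0.1  0.8]
sd [1.76071326e+00 8.27920551e+00 7.73263005e-02 4.51590509e-03
 8.19701859e-02]
A [[ 0.87155518  0.17400001 -0.45838365]
 [-0.15399978  0.98474565  0.08099428]
 [ 0.46548431  0.          0.88505613]]
mouth [628.92107379 185.8290167  241.43650703] grip [616.54471524 188.01586218 265.33302258] press [671.11115681 178.37422361 224.42407173]
caddy [ 597.3511452  -202.73839434] -5.276986915436766
[-0.5 -0.1  0.2 -0.3  0.3 -0.7 -0.9  0.5 -0.8 -0.1 -0.6 -0.1  0.7  1.
  1.6 -0.3]
```

View pics/ov_s.png

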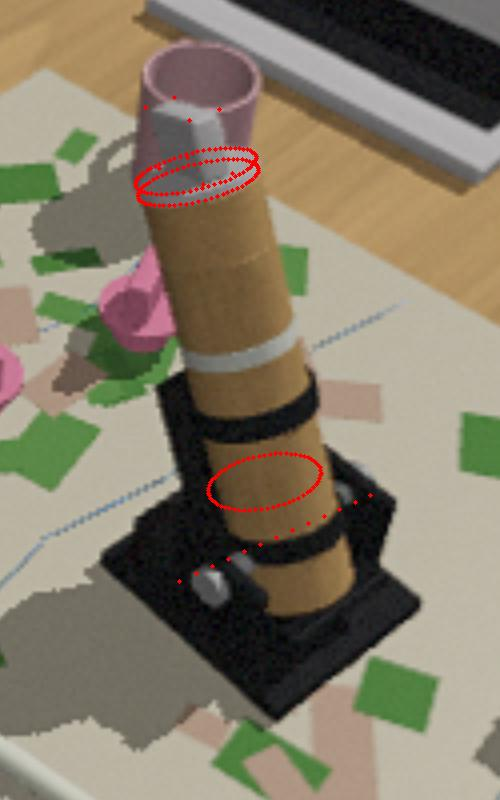

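View pics/ov_t.png

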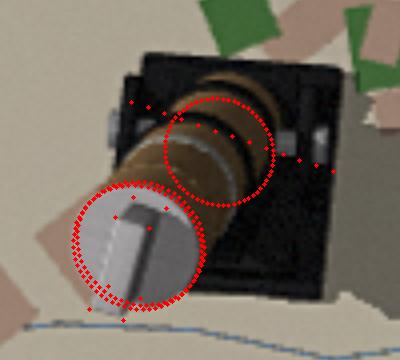

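View pics/ov_s2.png

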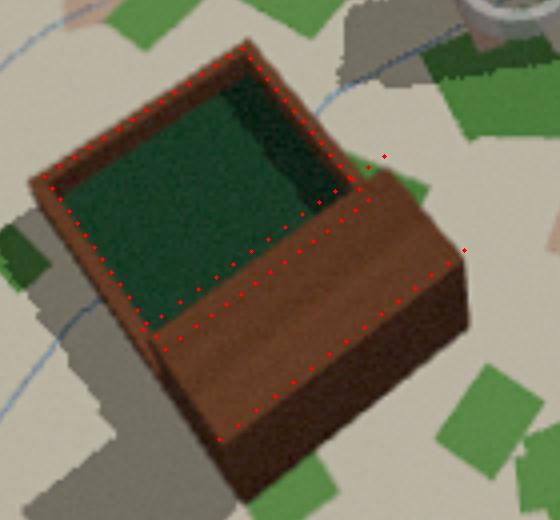

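View pics/ov_t2.png

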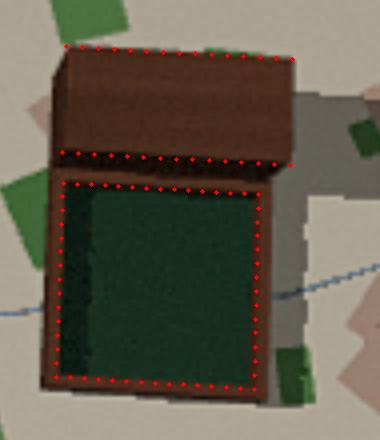

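```bash
python3 - <<'E'
s=open("fit.py").read()
s=s.replace('''def res(p):
    return np''','''obs=[(n,q,(o[0]-.42,o[1]-.42)) for n,q,o in obs]
edges=[("scene",-1,(361.7,140.7)),("scene",-1,(380,201.7)),("scene",-1,(369.3,170)),("scene",1,(392.3,140)),("scene",1,(400,170)),("scene",1,(412.7,233.3)),
("top",-1,(226.9,181)),("top",-1,(243.1,162.5)),("top",1,(250.6,200)),("top",1,(258.5,185.2))]
bolts=[("scene",-1,(377.5,236.3)),("scene",1,(414.5,208.8)),("top",1,(228,166.8)),("top",-1,(280,170.8))]
def eres(p):
    r=[]
    A=tubeR(p[2],p[3]);h=np.array([p[0],p[1],60])
    for n,sd,o in edges:
        M=F[n]["camera_from_world"];C=-M[:3,:3].T@M[:3,3];c=A.T@(C-h)
        a0=np.arctan2(c[1],c[0]);da=np.arccos(30/np.hypot(c[0],c[1]))
        L=[proj(F[n],np.array([h+A@[30*np.cos(a),30*np.sin(a),z] for z in (20,200)])) for a in (a0-da,a0+da)]
        L.sort(key=lambda l:l[:,0].mean()); l=L[0 if sd<0 else 1]
        d=l[1]-l[0];d/=np.linalg.norm(d);v=np.array(o)-.42-l[0];r.append(d[0]*v[1]-d[1]*v[0])
    for n,sd,o in bolts:
        r+=list((proj(F[n],h+A@[0,sd*p[5],0])[0]-np.array(o)+.42)*.7)
    return np.array(r)
def res(p):
    return np''').replace("[[ (p[3]-.48)*200]]","[[ (p[3]-.48)*200],eres(p)]").replace("hx,hy,psi,lean,tw=p","hx,hy,psi,lean,tw=p[:5]").replace(".48,tw]",".48,tw,60]").replace("range(-60,61,10)","range(-60,61,20)").replace("(20,26,-150)","(20,26,-60)")
open("fit.py","w").write(s)
E
python3 fit.py
```

```text
hinge [723.68235334 178.59106144] psi,tw deg -5.4163911717983115 -16.379950255238086 lean 0.48178413451217156 cost 24.78723228987827
[ 1.  -1.4  0.6 -1.7 -1.4 -0.7 -0.4 -0.6  1.4  1.5  1.8  0.5 -1.1 -0.5
  1.9  1.6 -1.2 -0.   0.4  1.4 -0.3 -1.3  1.4 -1.3 -0.2  0.2  0.4  0.9
  2.8  0.7 -0.   0.6 -1.6 -1.  -1.   0.3  1.2  0.4 -0.1  0.5  0.2 -0.1
  0.5  0.1 -0.1]
sd [0.81491611 1.10286009 0.01154073 0.00390714 0.02515783 1.71673521]
A [[ 8.82212889e-01  9.43931197e-02 -4.61292052e-01]
 [-8.36483165e-02  9.95535001e-01  4.37380864e-02]
 [ 4.63360958e-01  3.46944695e-18  8.86169635e-01]]
mouth [629.11748269 187.55736915 241.66477524] grip [616.66259729 188.73829748 265.5913554 ] press [671.72909118 183.51708663 224.54966675]
caddy [ 597.3511452  -202.73839434] -5.276986915436766
[-0.5 -0.1  0.2 -0.3  0.3 -0.7 -0.9  0.5 -0.8 -0.1 -0.6 -0.1  0.7  1.
  1.6 -0.3]
```

View pics/ov_s.png

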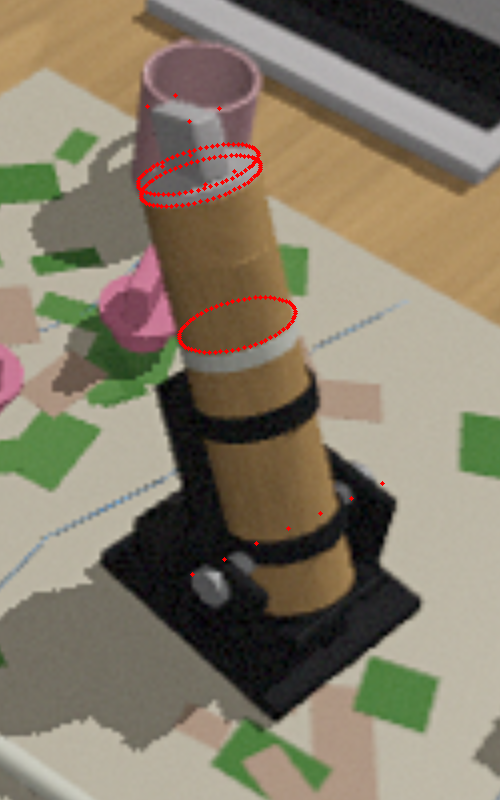

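View pics/ov_t.png

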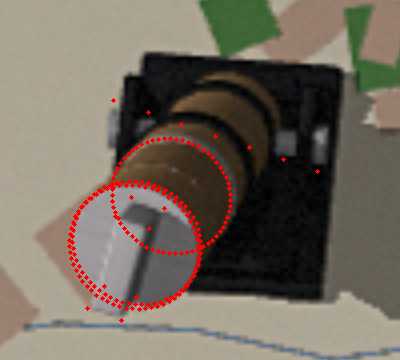

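```bash
cat >> h.py <<'E'
def toolR(down,opening):
    y=np.array(down,float);y/=np.linalg.norm(y);z=np.array(opening,float);z-=y*(y@z);z/=np.linalg.norm(z)
    return np.column_stack([np.cross(y,z),y,z])
def cur(o): return np.array(o["position"]),R.from_euler('xyz',o["orientation"],degrees=True).as_matrix()
def delta(o,Rt,Pt):
    p,C=cur(o);rv=R.from_matrix(Rt@C.T).as_rotvec();return np.round(rv,4),np.round((Pt-p)/10,3)
E
cat > plan.py <<'E'
from h import *
from bench import ctrl
o=ctrl.observe();p=np.load("tube.npy");A=tubeR(p[2],p[3]);h=np.array([p[0],p[1],60]);a=A[:,2]
P=A@R.from_euler('z',p[4]).as_matrix()
pt=lambda z:h+a*(185+z)
for s in (1,-1):
    Rt=toolR(-a,s*P[:,1])
    print(s,"pre",delta(o,Rt,pt(100)),"grasp",delta(o,Rt,pt(31)),R.from_matrix(Rt).as_euler('xyz',degrees=True))
print(pt(100),pt(31),"a",a)
E
python3 plan.py
```

```text
1 pre (array([-0.5798, -0.1863,  2.2782]), array([32.258, 78.229,  8.157])) grasp (array([-0.5798, -0.1863,  2.2782]), array([35.441, 77.927,  2.042])) [-81.61187695 -26.39483265 -23.76668549]
-1 pre (array([ 0.1501, -0.4714, -0.7924]), array([32.258, 78.229,  8.157])) grasp (array([ 0.1501, -0.4714, -0.7924]), array([35.441, 77.927,  2.042])) [-98.38812305  26.39483265 156.23331451]
[592.21411853 191.05641606 312.55834607] [624.04327012 188.0384881  251.41264123] a [-0.46129205  0.04373809  0.88616964]
```

Emit:
drive_tool --pt "-0.034 -0.011 0.134 1.9 4.6 0.8 1" --pt "-0.068 -0.022 0.268 3.8 9.2 1.6 1" --pt "-0.102 -0.033 0.402 5.7 13.8 2.4 1" --pt "-0.136 -0.044 0.536 7.6 18.4 3.2 1" --pt "-0.17 -0.055 0.67 9.5 23.0 4.0 1" --newtons 100

```text
clock: 0.8
position: [364.6, -361.2, 271.6]
orientation: [-80.8, -4.4, -117.0]
contact_force: [0.9, -0.2, -0.0]
grip_width: 1.0
```

Emit:
drive_tool --pt "-0.034 -0.011 0.134 1.9 4.6 0.8 1" --pt "-0.068 -0.022 0.268 3.8 9.2 1.6 1" --pt "-0.102 -0.033 0.402 5.7 13.8 2.4 1" --pt "-0.136 -0.044 0.536 7.6 18.4 3.2 1" --pt "-0.17 -0.055 0.67 9.5 23.0 4.0 1"

```text
clock: 1.3
position: [458.6, -133.1, 311.5]
orientation: [-76.4, -13.5, -79.3]
contact_force: [0.4, -0.7, -0.2]
grip_width: 1.0
```

Emit:
drive_tool --pt "-0.034 -0.011 0.134 1.9 4.6 0 1" --pt "-0.068 -0.022 0.268 3.8 9.2 0 1" --pt "-0.102 -0.033 0.402 5.7 13.8 0 1" --pt "-0.136 -0.044 0.536 7.6 18.4 0 1" --pt "-0.17 -0.055 0.67 9.5 23.0 0 1"

```text
clock: 1.8
position: [553.5, 96.9, 311.0]
orientation: [-78.7, -23.3, -40.0]
contact_force: [0.5, -0.8, 0.1]
grip_width: 1.001
```

```bash
python3 plan.py; python3 -c "
from bench import ctrl;o=ctrl.observe();print(o['clock'],o['joint_positions'],o['contact_force'],o['grip_width'])"
```

```text
1 pre (array([-0.0683, -0.0213,  0.2622]), array([3.867, 9.414, 0.155])) grasp (array([-0.0683, -0.0213,  0.2622]), array([ 7.05 ,  9.112, -5.96 ])) [-81.61187695 -26.39483265 -23.76668549]
-1 pre (array([ 1.2832, -0.2133, -2.5681]), array([3.867, 9.414, 0.155])) grasp (array([ 1.2832, -0.2133, -2.5681]), array([ 7.05 ,  9.112, -5.96 ])) [-98.38812305  26.39483265 156.23331451]
[592.21411853 191.05641606 312.55834607] [624.04327012 188.0384881  251.41264123] a [-0.46129205  0.04373809  0.88616964]
1.8 [  0.96633121  15.9101447  -28.6831162  116.4119653   42.24352928
  36.00321962  -5.00475796] [ 0.4682511  -0.82676359  0.14300576] 1.0013453457944614
```

Emit:
drive_tool --pt "-0.034 -0.011 0.131 1.9 4.7 0.1 1" --pt "-0.068 -0.021 0.262 3.87 9.4 0.15 1" --pt "-0.068 -0.021 0.262 3.87 9.4 0.15 1"

```text
clock: 2.1
position: [592.7, 196.4, 312.6]
orientation: [-81.2, -26.2, -23.7]
contact_force: [-0.1, -0.3, -1.2]
grip_width: 0.999
```

```bash
python3 plan.py; python3 -c "
from h import *
from bench import ctrl
F={n:ctrl.grab_frame(n) for n in ('scene','top')}
crop(F['scene']['pixels'],330,60,100,100,6,'s1.png');crop(F['top']['pixels'],190,140,100,90,7,'t1.png')"
```

```text
1 pre (array([-0.0069, -0.0001, -0.0048]), array([-0.05 , -0.539, -0.001])) grasp (array([-0.0069, -0.0001, -0.0048]), array([ 3.133, -0.841, -6.116])) [-81.61187695 -26.39483265 -23.76668549]
-1 pre (array([-1.4489,  0.1243,  2.7836]), array([-0.05 , -0.539, -0.001])) grasp (array([-1.4489,  0.1243,  2.7836]), array([ 3.133, -0.841, -6.116])) [-98.38812305  26.39483265 156.23331451]
[592.21411853 191.05641606 312.55834607] [624.04327012 188.0384881  251.41264123] a [-0.46129205  0.04373809  0.88616964]
```

View pics/s1.png

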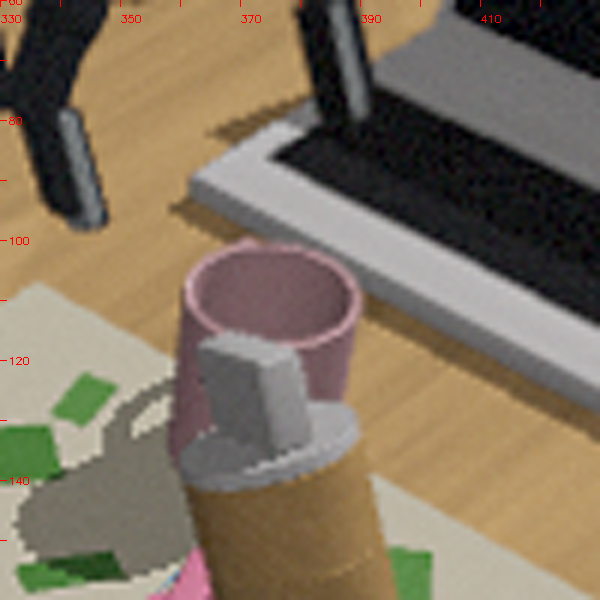

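View pics/t1.png

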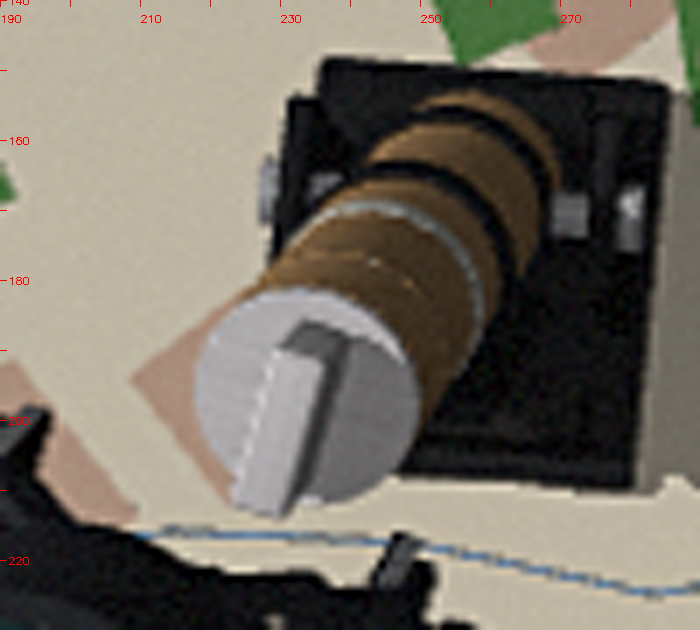

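Emit:
drive_tool --pt "-0.006 0 -0.004 0.5 -0.55 -1.0 1" --pt "-0.006 0 -0.004 1.2 -0.65 -2.4 1" --pt "-0.006 0 -0.004 1.8 -0.7 -3.6 1" --pt "-0.006 0 -0.004 2.3 -0.75 -4.5 1" --pt "-0.006 0 -0.004 2.3 -0.75 -4.5 1"

```text
clock: 2.7
position: [614.7, 178.8, 265.4]
orientation: [-82.1, -26.3, -24.3]
contact_force: [-0.6, -0.3, -0.3]
grip_width: 0.999
```

```bash
python3 plan.py; python3 -c "
from h import *
from bench import ctrl
F={n:ctrl.grab_frame(n) for n in ('scene','top')}
crop(F['scene']['pixels'],330,60,100,100,6,'s2.png');crop(F['top']['pixels'],190,140,100,90,7,'t2.png')"
```

```text
1 pre (array([ 0.0065, -0.004 ,  0.013 ]), array([-2.248,  1.222,  4.719])) grasp (array([ 0.0065, -0.004 ,  0.013 ]), array([ 0.935,  0.921, -1.396])) [-81.61187695 -26.39483265 -23.76668549]
-1 pre (array([ 1.4389, -0.1554, -2.779 ]), array([-2.248,  1.222,  4.719])) grasp (array([ 1.4389, -0.1554, -2.779 ]), array([ 0.935,  0.921, -1.396])) [-98.38812305  26.39483265 156.23331451]
[592.21411853 191.05641606 312.55834607] [624.04327012 188.0384881  251.41264123] a [-0.46129205  0.04373809  0.88616964]
```

View pics/s2.png

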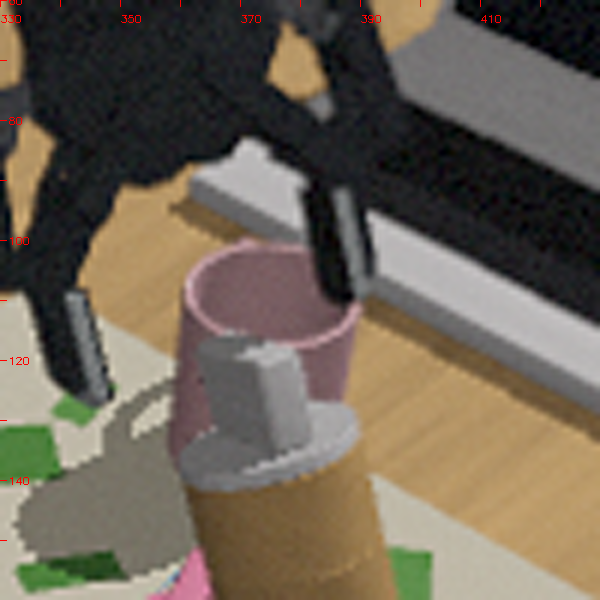

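View pics/t2.png

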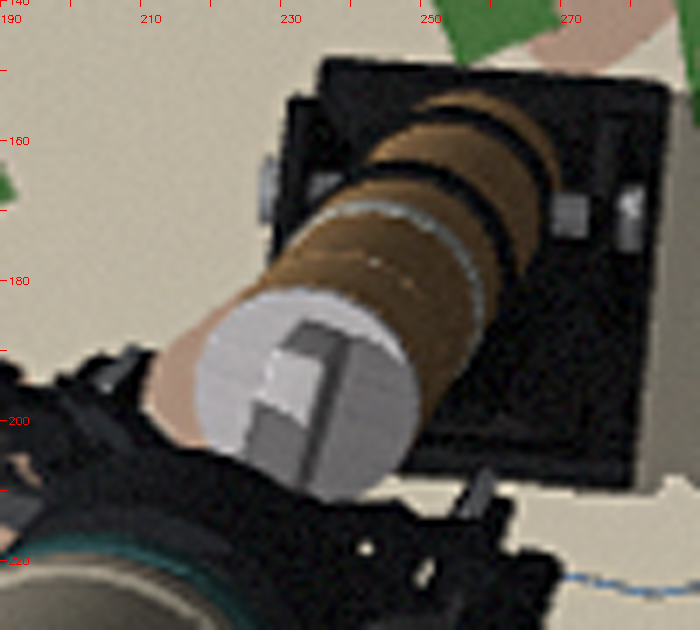

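Emit:
drive_tool --pt "0.006 -0.004 0.013 0.0 0.9 0 1" --pt "0.006 -0.004 0.013 0.3 0.9 -0.5 1" --pt "0.006 -0.004 0.013 0.6 0.9 -0.95 1" --pt "0.006 -0.004 0.013 0.9 0.9 -1.35 1" --pt "0.006 -0.004 0.013 0.9 0.9 -1.35 1"

```text
clock: 3.3
position: [624.0, 189.9, 252.7]
orientation: [-81.5, -26.4, -23.7]
contact_force: [0.2, -0.3, 0.0]
grip_width: 0.999
```

Emit:
drive_tool --pt "0 0 0 0 0 0 1"

```text
clock: 3.4
position: [623.9, 190.2, 253.4]
orientation: [-81.5, -26.5, -23.7]
contact_force: [-0.1, -0.4, 0.3]
grip_width: 1.002
```

```bash
python3 plan.py; python3 -c "
from h import *
from bench import ctrl
F={n:ctrl.grab_frame(n) for n in ('scene','top')}
crop(F['scene']['pixels'],330,60,100,100,6,'s3.png');crop(F['top']['pixels'],190,140,100,90,7,'t3.png')"
```

```text
1 pre (array([-0.0015,  0.002 , -0.0028]), array([-3.164,  0.085,  5.92 ])) grasp (array([-0.0015,  0.002 , -0.0028]), array([ 0.019, -0.217, -0.195])) [-81.61187695 -26.39483265 -23.76668549]
-1 pre (array([-1.4514,  0.1332,  2.7811]), array([-3.164,  0.085,  5.92 ])) grasp (array([-1.4514,  0.1332,  2.7811]), array([ 0.019, -0.217, -0.195])) [-98.38812305  26.39483265 156.23331451]
[592.21411853 191.05641606 312.55834607] [624.04327012 188.0384881  251.41264123] a [-0.46129205  0.04373809  0.88616964]
```

View pics/s3.png

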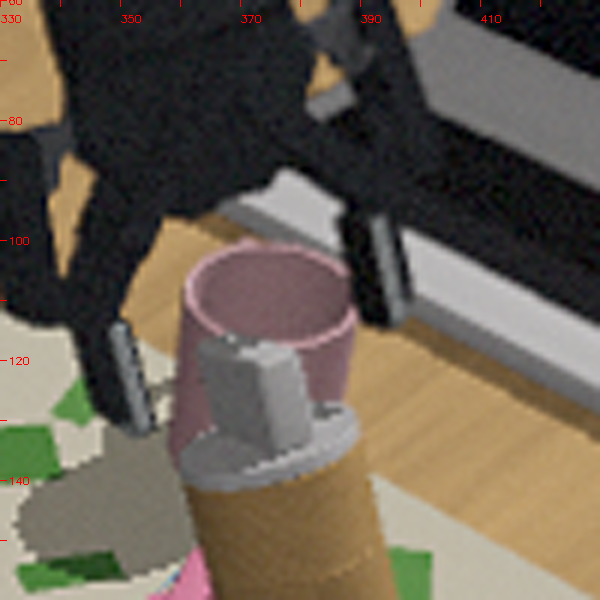

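View pics/t3.png

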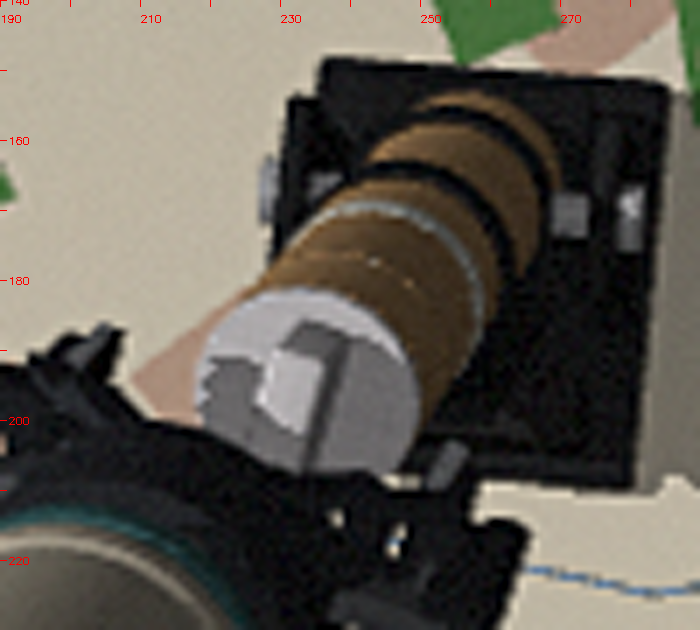

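Run:
```python
from h import *
from bench import ctrl
o=ctrl.observe();P,C=cur(o)
for n in('scene','top'):
    f=ctrl.grab_frame(n)
    for s in (-1,0,1): print(n,s,proj(f,P-13*C[:,1]+s*49*C[:,2])[0])
```

```text
scene -1 [350.60665628 131.24309695]
scene 0 [372.70402203 121.84301849]
scene 1 [394.32154535 112.63615266]
top -1 [255.26200754 208.17902207]
top 0 [229.43869977 199.43123429]
top 1 [203.41306418 190.61753014]
```

Emit:
drive_tool --pt "0 0 0 0.05 -0.2 -0.1 0.5" --pt "0 0 0 0.05 -0.2 -0.1 0.3" --pt "0 0 0 0.05 -0.2 -0.1 0.0" --pt "0 0 0 0.05 -0.2 -0.1 0.0" --pt "0 0 0 0.05 -0.2 -0.1 0.0" --newtons 30

```text
clock: 4.1
position: [624.0, 187.6, 252.5]
orientation: [-81.6, -26.5, -23.7]
contact_force: [-0.2, -0.1, 3.0]
grip_width: 0.184
```

Emit:
drive_tool --pt "0 0 0 0 0 0 0" --pt "0 0 0 0 0 0 0" --pt "0 0 0 0 0 0 0"

```text
clock: 4.4
position: [624.1, 187.8, 252.5]
orientation: [-81.5, -26.5, -23.7]
contact_force: [-2.8, -1.9, 1.5]
grip_width: 0.182
```

```bash
python3 plan.py; python3 -c "
from h import *
from bench import ctrl
o=ctrl.observe();print(o['contact_force'],o['wrist_torque'],o['grip_width'],o['joint_positions'])
F={n:ctrl.grab_frame(n) for n in ('scene','top')}
crop(F['scene']['pixels'],330,60,100,100,6,'s4.png');crop(F['top']['pixels'],190,140,100,90,7,'t4.png')"
```

```text
1 pre (array([-0.0009,  0.0019, -0.0021]), array([-3.189,  0.327,  6.005])) grasp (array([-0.0009,  0.0019, -0.0021]), array([-0.006,  0.025, -0.109])) [-81.61187695 -26.39483265 -23.76668549]
-1 pre (array([-1.4514,  0.1345,  2.7815]), array([-3.189,  0.327,  6.005])) grasp (array([-1.4514,  0.1345,  2.7815]), array([-0.006,  0.025, -0.109])) [-98.38812305  26.39483265 156.23331451]
[592.21411853 191.05641606 312.55834607] [624.04327012 188.0384881  251.41264123] a [-0.46129205  0.04373809  0.88616964]
[-2.75380191 -1.86158134  1.49788792] [-0.34719039  0.90058959 -0.34347044] 0.18155612602281926 [ -8.16080527  27.48429505 -26.73229773 110.60081776  56.70487487
  33.39835917  -7.26393981]
```

View pics/s4.png

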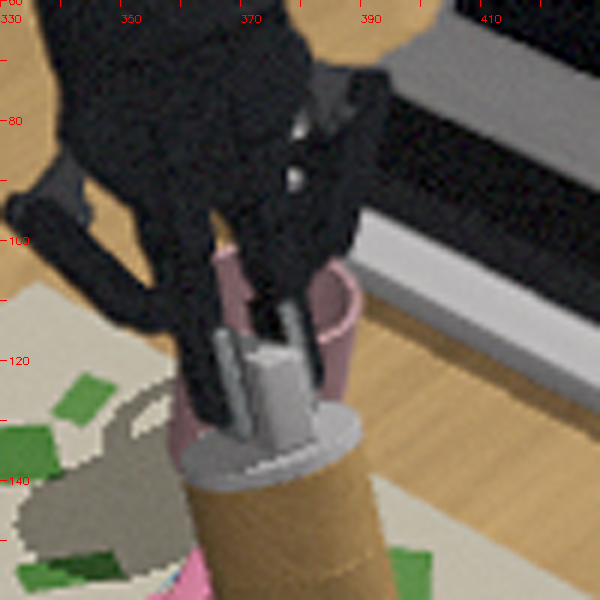

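Emit:
drive_tool --pt "0 0 0 0 0 0 0" --pt "0 0 0 0 0 0 0" --pt "-0.046 0.0044 0.0886 0 0 0 0" --pt "-0.092 0.0088 0.177 -0.01 0.001 0.02 0" --pt "-0.138 0.0131 0.266 -0.03 0.003 0.06 0" --newtons 100

```text
clock: 5.0
position: [624.2, 188.1, 252.9]
orientation: [-90.4, -27.6, -4.2]
contact_force: [-0.1, -2.4, -1.8]
grip_width: 0.172
```

```bash
cat > st.py <<'E'
from h import *
from bench import ctrl
o=ctrl.observe();p=np.load("tube.npy");A=tubeR(p[2],p[3]);h=np.array([p[0],p[1],60]);a=A[:,2];P,C=cur(o)
P0=A@R.from_euler('z',p[4]).as_matrix()
v=(A.T@(P-h));print("clk",o["clock"],"plug z of TCP",v[2]-185,"lateral",v[:2],"twist deg",np.degrees((R.from_matrix(C@toolR(-a,P0[:,1]).T).as_rotvec())@a),"F along a",o["contact_force"]@a,"F lat",np.round(A.T@o["contact_force"],1),"M about a",o["wrist_torque"]@a,"tool tilt err",np.degrees(np.arccos(-C[:,1]@a)),"w",o["grip_width"])
E
python3 st.py
```

```text
clk 5.0 plug z of TCP 32.275939282880955 lateral [0.83918359 0.03539884] twist deg 17.459239168423817 F along a -1.661625598824242 F lat [-0.7 -2.4 -1.7] M about a -0.3356030027393126 tool tilt err 0.2181141762230135 w 0.17163974209897104
```

Emit:
drive_tool --pt "0.051 -0.0048 -0.0975 -0.02 0.002 0.04 0" --pt "0.102 -0.0096 -0.195 -0.045 0.004 0.085 0" --pt "0.152 -0.0144 -0.292 -0.07 0.007 0.13 0" --pt "0.203 -0.0193 -0.39 -0.095 0.009 0.18 0" --pt "0.254 -0.0241 -0.487 -0.12 0.012 0.23 0"

```text
clock: 5.5
position: [622.7, 187.9, 254.3]
orientation: [-74.9, -23.5, -39.3]
contact_force: [1.0, -2.0, -5.0]
grip_width: 0.166
```

```bash
python3 st.py
```

```text
clk 5.5 plug z of TCP 34.20017636198736 lateral [ 0.17499929 -0.27118235] twist deg -14.371882121844056 F along a -4.984590498628741 F lat [-1.3 -1.9 -5. ] M about a 0.3137005907727322 tool tilt err 0.16674512261113786 w 0.16622860744196977
```

Emit:
drive_tool --pt "-0.051 0.0048 0.0975 -0.01 0.001 0.02 0" --pt "-0.102 0.0096 0.195 -0.025 0.003 0.05 0" --pt "-0.152 0.0144 0.292 -0.045 0.005 0.09 0" --pt "-0.203 0.0193 0.39 -0.065 0.006 0.125 0" --pt "-0.254 0.0241 0.487 -0.085 0.008 0.16 0"

```text
clock: 6.0
position: [622.3, 188.0, 256.3]
orientation: [-90.4, -27.6, -4.2]
contact_force: [0.7, -1.5, -3.2]
grip_width: 0.169
```

```bash
python3 st.py; python3 -c "
from h import *
from bench import ctrl
F={n:ctrl.grab_frame(n) for n in ('scene','top')}
crop(F['scene']['pixels'],330,60,100,100,6,'s5.png')"
```

```text
clk 6.0 plug z of TCP 36.16254370102479 lateral [ 0.69494977 -0.16429115] twist deg 17.470540058753866 F along a -3.1892927033191207 F lat [-0.8 -1.4 -3.2] M about a -0.33399905915169764 tool tilt err 0.20944895606964903 w 0.16919646129560278
```

View pics/s5.png

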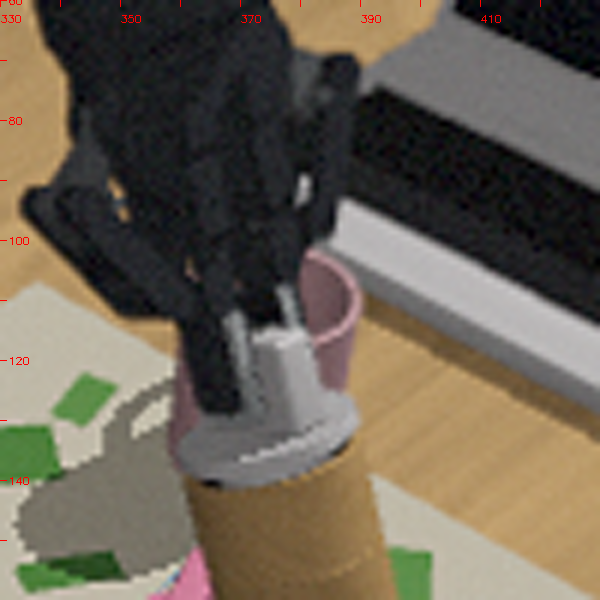

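Emit:
drive_tool --pt "0.051 -0.0048 -0.0975 -0.015 0.001 0.03 0" --pt "0.102 -0.0096 -0.195 -0.035 0.003 0.065 0" --pt "0.152 -0.0144 -0.292 -0.055 0.005 0.105 0" --pt "0.203 -0.0193 -0.39 -0.075 0.007 0.145 0" --pt "0.254 -0.0241 -0.487 -0.095 0.009 0.185 0"

```text
clock: 6.6
position: [620.8, 188.2, 258.1]
orientation: [-74.8, -23.5, -39.5]
contact_force: [1.7, -2.4, -4.8]
grip_width: 0.173
```

Emit:
drive_tool --pt "-0.051 0.0048 0.0975 -0.015 0.001 0.03 0" --pt "-0.102 0.0096 0.195 -0.035 0.003 0.065 0" --pt "-0.152 0.0144 0.292 -0.055 0.005 0.105 0" --pt "-0.203 0.0193 0.39 -0.075 0.007 0.145 0" --pt "-0.254 0.0241 0.487 -0.095 0.009 0.185 0"

```text
clock: 7.1
position: [620.2, 188.3, 260.3]
orientation: [-90.3, -27.6, -4.4]
contact_force: [0.5, -1.9, -3.7]
grip_width: 0.167
```

```bash
python3 st.py
```

```text
clk 7.1 plug z of TCP 40.63362246083426 lateral [ 0.69788064 -0.0708027 ] twist deg 17.318246937927107 F along a -3.6064393990811587 F lat [-1.1 -1.9 -3.6] M about a -0.28470606696228534 tool tilt err 0.20837356175906793 w 0.16679273681571197
```

Out by about 8 mm. I'll keep going with the same passes.

Emit:
drive_tool --pt "0.051 -0.0048 -0.0975 -0.015 0.001 0.03 0" --pt "0.102 -0.0096 -0.195 -0.035 0.003 0.065 0" --pt "0.152 -0.0144 -0.292 -0.055 0.005 0.105 0" --pt "0.203 -0.0193 -0.39 -0.075 0.007 0.145 0" --pt "0.254 -0.0241 -0.487 -0.095 0.009 0.185 0"

```text
clock: 7.6
position: [618.9, 188.4, 261.9]
orientation: [-74.8, -23.5, -39.5]
contact_force: [-0.1, -2.2, -3.4]
grip_width: 0.165
```

Emit:
drive_tool --pt "-0.051 0.0048 0.0975 -0.015 0.001 0.03 0" --pt "-0.102 0.0096 0.195 -0.035 0.003 0.065 0" --pt "-0.152 0.0144 0.292 -0.055 0.005 0.105 0" --pt "-0.203 0.0193 0.39 -0.075 0.007 0.145 0" --pt "-0.254 0.0241 0.487 -0.095 0.009 0.185 0"

```text
clock: 8.1
position: [618.2, 188.7, 264.1]
orientation: [-90.3, -27.6, -4.3]
contact_force: [0.2, -2.6, -3.6]
grip_width: 0.168
```

Emit:
drive_tool --pt "0.051 -0.0048 -0.0975 -0.015 0.001 0.03 0" --pt "0.102 -0.0096 -0.195 -0.035 0.003 0.065 0" --pt "0.152 -0.0144 -0.292 -0.055 0.005 0.105 0" --pt "0.203 -0.0193 -0.39 -0.075 0.007 0.145 0" --pt "0.254 -0.0241 -0.487 -0.095 0.009 0.185 0"

```text
clock: 8.6
position: [617.1, 188.8, 265.9]
orientation: [-74.7, -23.5, -39.5]
contact_force: [0.2, -2.1, -2.3]
grip_width: 0.169
```

```bash
python3 st.py; python3 -c "
from h import *
from bench import ctrl
F={n:ctrl.grab_frame(n) for n in ('scene','top')}
crop(F['scene']['pixels'],330,60,130,200,4,'s6.png')"
```

```text
clk 8.6 plug z of TCP 47.081237765430586 lateral [0.56665791 0.08915502] twist deg -14.573717400985045 F along a -2.220717590299976 F lat [-0.7 -2.  -2.2] M about a 0.13737588420752075 tool tilt err 0.22291722892367116 w 0.1689781062354503
```

View pics/s6.png

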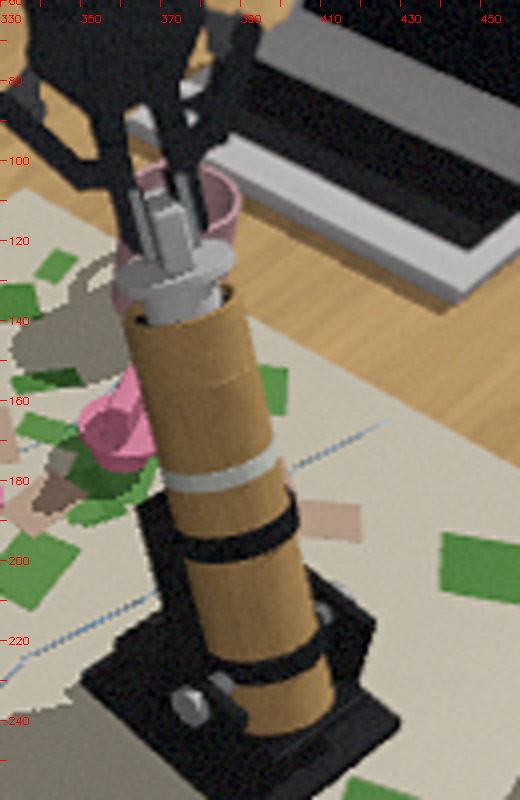

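The plug is well out, and the white ring at about (385,178) is unchanged. Two more passes.

Emit:
drive_tool --pt "-0.051 0.0048 0.0975 -0.015 0.001 0.03 0" --pt "-0.102 0.0096 0.195 -0.035 0.003 0.065 0" --pt "-0.152 0.0144 0.292 -0.055 0.005 0.105 0" --pt "-0.203 0.0193 0.39 -0.075 0.007 0.145 0" --pt "-0.254 0.0241 0.487 -0.095 0.009 0.185 0"

```text
clock: 9.2
position: [616.6, 190.7, 268.7]
orientation: [-90.3, -27.7, -4.0]
contact_force: [-0.6, -0.4, -1.1]
grip_width: 0.167
```

Emit:
drive_tool --pt "0.051 -0.0048 -0.0975 -0.04 0.004 0.08 0" --pt "0.102 -0.0096 -0.195 -0.09 0.009 0.17 0" --pt "0.102 -0.0096 -0.195 -0.18 0.017 0.35 0" --pt "0.102 -0.0096 -0.195 -0.27 0.026 0.53 0" --pt "0.102 -0.0096 -0.195 -0.46 0.044 0.89 0"

```text
clock: 9.7
position: [611.6, 190.0, 277.3]
orientation: [-83.7, -27.1, -18.4]
contact_force: [-0.2, -0.9, -0.0]
grip_width: 0.167
```

```bash
python3 st.py
```

```text
clk 9.7 plug z of TCP 59.76487056479169 lateral [0.89554823 0.79190857] twist deg 4.8151148826812555 F along a 0.010216102282822666 F lat [-0.1 -0.9  0. ] M about a 0.009467877187241893 tool tilt err 0.30003786014121075 w 0.16722946747826128
```

Emit:
drive_tool --pt "0 0 0 -0.9 0.09 1.77 0" --pt "0 0 0 -1.8 0.17 3.5 0" --pt "0 0 0 -2.8 0.26 5.3 0"

```text
clock: 10.0
position: [583.2, 192.4, 330.9]
orientation: [-83.7, -27.0, -18.5]
contact_force: [-0.3, -0.7, -0.6]
grip_width: 0.166
```

```bash
cat > plan2.py <<'E'
from h import *
from bench import ctrl
o=ctrl.observe();c=np.load("caddy.npy")
y=np.array([-np.sin(c[2]),np.cos(c[2]),0]);Rt=toolR([0,0,-1],y);Pt=np.array([c[0],c[1],0])+(-6)*np.array([np.cos(c[2]),np.sin(c[2]),0])
for z in (300,110,40): print(z,delta(o,Rt,Pt+[0,0,z]))
print(o["position"],o["orientation"],o["contact_force"],o["grip_width"],o["joint_positions"])
E
python3 plan2.py;python3 -c "
from h import *
from bench import ctrl
F={n:ctrl.grab_frame(n) for n in ('scene','top')}
crop(F['scene']['pixels'],310,20,150,140,5,'s7.png')"
```

```text
300 (array([-0.0083,  0.4844,  0.1998]), array([  0.814, -39.463,  -3.088]))
110 (array([-0.0083,  0.4844,  0.1998]), array([  0.814, -39.463, -22.088]))
40 (array([-0.0083,  0.4844,  0.1998]), array([  0.814, -39.463, -29.088]))
[583.23939691 192.44616779 330.88374067] [-83.71688749 -27.04341437 -18.46437477] [-0.25221709 -0.70536567 -0.59220756] 0.16638351729931958 [ -3.51499846  19.60037142 -34.67162342 109.45629886  46.08541991
  40.84497775   6.26134843]
```

View pics/s7.png

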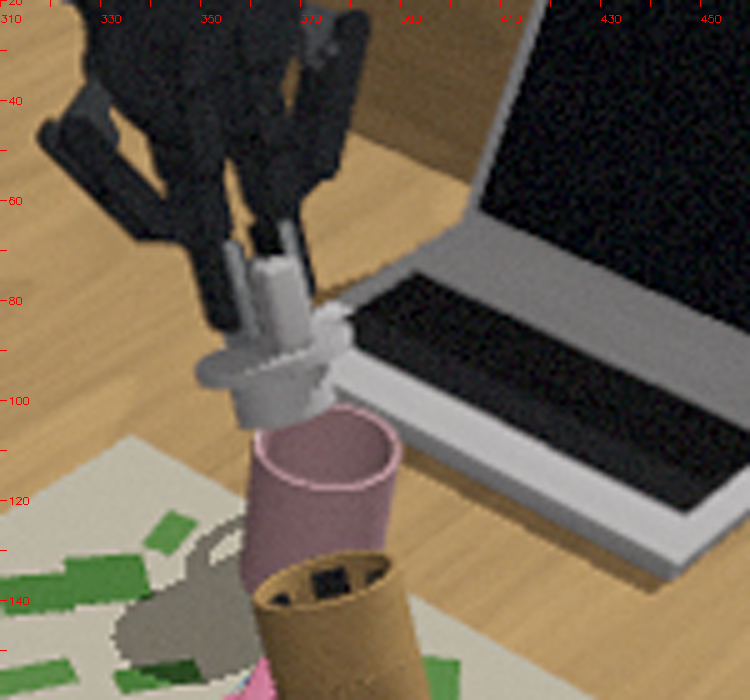

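Emit:
drive_tool --pt "-0.001 0.05 0.02 0.1 -3.5 0 0" --pt "-0.002 0.11 0.045 0.2 -8.0 0 0" --pt "-0.003 0.17 0.07 0.3 -12.5 0 0" --pt "-0.004 0.23 0.095 0.4 -17.0 -0.5 0" --pt "-0.005 0.29 0.12 0.5 -21.5 -1.5 0"

```text
clock: 10.6
position: [589.2, -25.4, 315.3]
orientation: [-88.3, -11.0, -10.1]
contact_force: [0.8, -0.1, -0.9]
grip_width: 0.169
```

Emit:
drive_tool --pt "-0.001 0.06 0.025 0.1 -4.5 -1 0" --pt "-0.002 0.12 0.05 0.2 -9.0 -3 0" --pt "-0.003 0.17 0.07 0.3 -13.0 -5 0" --pt "-0.003 0.194 0.08 0.31 -16.0 -7 0" --pt "-0.003 0.194 0.08 0.31 -17.8 -8.5 0"

```text
clock: 11.1
position: [591.4, -204.9, 226.9]
orientation: [-90.0, 0.1, -5.6]
contact_force: [0.2, -0.4, -0.8]
grip_width: 0.168
```

```bash
python3 plan2.py
```

```text
300 (array([ 0.0006, -0.0019,  0.0053]), array([-3.000e-03,  2.690e-01,  7.306e+00]))
110 (array([ 0.0006, -0.0019,  0.0053]), array([-3.0000e-03,  2.6900e-01, -1.1694e+01]))
40 (array([ 0.0006, -0.0019,  0.0053]), array([-3.0000e-03,  2.6900e-01, -1.8694e+01]))
[ 591.40996244 -204.8804118   226.93801983] [-90.04667074   0.10590326  -5.58183582] [ 0.17825454 -0.35136287 -0.80189229] 0.1675823432991273 [ 40.12709683  39.2450843  -40.6870549   90.45868053  28.17997236
  61.04230059  76.29956497]
```

Emit:
drive_tool --pt "0.0 -0.002 0.005 0 0.27 -3.5 0" --pt "0 -0.002 0.005 0 0.27 -7 0" --pt "0 -0.002 0.005 0 0.27 -10.5 0" --pt "0 -0.002 0.005 0 0.27 -12.5 0" --pt "0 -0.002 0.005 0 0.27 -13.2 0"

```text
clock: 11.6
position: [590.0, -197.0, 95.4]
orientation: [-89.9, 0.1, -5.0]
contact_force: [-0.9, -0.2, -1.3]
grip_width: 0.172
```

```bash
python3 plan2.py;python3 -c "
from h import *
from bench import ctrl
F={n:ctrl.grab_frame(n) for n in ('scene','top')}
crop(F['scene']['pixels'],170,200,140,160,5,'s8.png');crop(F['top']['pixels'],380,150,100,110,6,'t8.png')"
```

```text
300 (array([-0.0016, -0.0012, -0.0048]), array([ 0.133, -0.517, 20.457]))
110 (array([-0.0016, -0.0012, -0.0048]), array([ 0.133, -0.517,  1.457]))
40 (array([-0.0016, -0.0012, -0.0048]), array([ 0.133, -0.517, -5.543]))
[ 590.04365675 -197.01900154   95.43350599] [-8.99130262e+01  7.46905069e-02 -4.99944966e+00] [-0.9373787  -0.21545319 -1.30536448] 0.17158214116816473 [ 36.69638505  47.56244872 -35.3645531   97.38617189  35.6729113
  46.91514604  69.94573057]
```

View pics/s8.png

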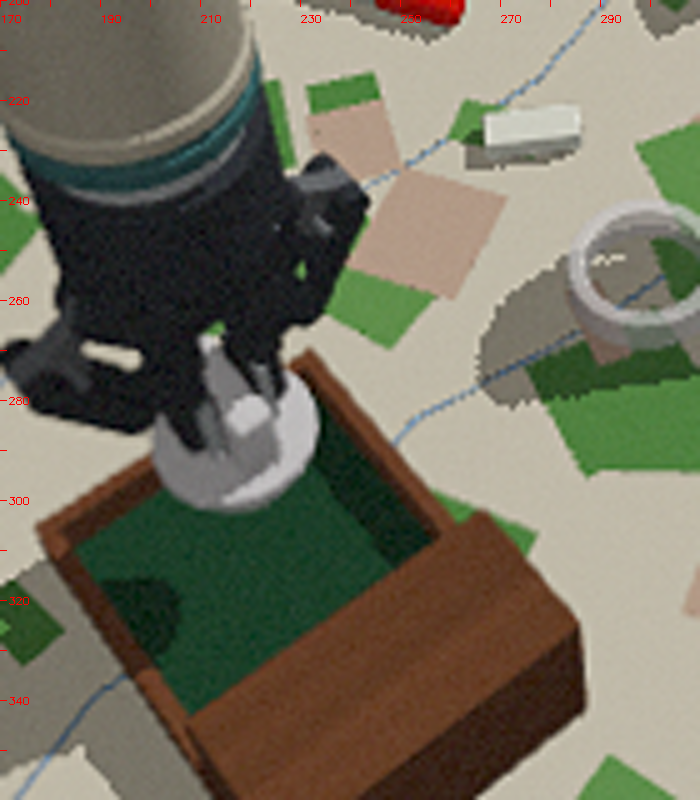

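View pics/t8.png

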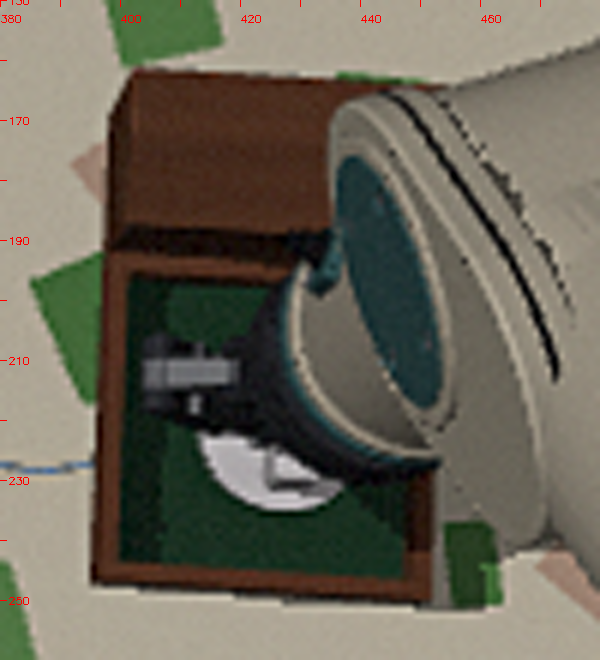

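Emit:
drive_tool --pt "-0.001 -0.001 -0.003 0.1 -0.4 -1.5 0" --pt "-0.001 -0.001 -0.003 0.1 -0.4 -3 0" --pt "-0.001 -0.001 -0.003 0.1 -0.4 -4.2 0" --pt "-0.001 -0.001 -0.003 0.1 -0.4 -4.6 0" --pt "-0.001 -0.001 -0.003 0.1 -0.4 -4.7 0"

```text
clock: 12.2
position: [592.4, -201.9, 50.3]
orientation: [-90.0, -0.1, -5.2]
contact_force: [-0.4, 0.3, -1.2]
grip_width: 0.167
```

Emit:
drive_tool --pt "0 0 0 0 0 -0.05 0" --pt "0 0 0 0 0 -0.15 0" --pt "0 0 0 0 0 -0.25 0"

```text
clock: 12.5
position: [593.2, -202.2, 49.1]
orientation: [-90.0, -0.3, -5.3]
contact_force: [-0.8, -0.7, -0.3]
grip_width: 0.17
```

```bash
python3 plan2.py
```

```text
300 (array([ 0.0012,  0.0045, -0.0002]), array([-1.8200e-01,  3.0000e-03,  2.5088e+01]))
110 (array([ 0.0012,  0.0045, -0.0002]), array([-1.820e-01,  3.000e-03,  6.088e+00]))
40 (array([ 0.0012,  0.0045, -0.0002]), array([-0.182,  0.003, -0.912]))
[ 593.19287499 -202.21314069   49.11584121] [-90.0465835   -0.26577336  -5.26654434] [-0.77207027 -0.66496725 -0.33220304] 0.16955089617180305 [ 35.48977701  51.09517504 -32.72197395  98.10264389  38.67887073
  42.3223261   67.75155419]
```

Emit:
drive_tool --pt "0 0.003 0 0 0 -0.15 0" --pt "0 0.003 0 0 0 -0.3 0" --pt "0 0.003 0 0 0 -0.45 0" --pt "0 0.003 0 0 0 -0.55 0" --pt "0 0.003 0 0 0 -0.55 0"

```text
clock: 13.0
position: [592.7, -202.1, 43.0]
orientation: [-90.1, -0.0, -5.3]
contact_force: [0.4, -0.2, -1.0]
grip_width: 0.167
```

Emit:
drive_tool --pt "0 0 0 0 0 -0.1 0" --pt "0 0 0 0 0 -0.15 0" --pt "0 0 0 0 0 -0.15 0"

```text
clock: 13.3
position: [592.8, -202.1, 41.6]
orientation: [-90.1, -0.0, -5.3]
contact_force: [0.3, -0.1, -1.0]
grip_width: 0.167
```

Emit:
drive_tool --pt "0 0 0 0 0 -0.07 0" --pt "0 0 0 0 0 -0.14 0" --pt "0 0 0 0 0 -0.14 0"

```text
clock: 13.6
position: [592.7, -202.1, 40.2]
orientation: [-90.1, -0.0, -5.3]
contact_force: [0.5, -0.1, -0.4]
grip_width: 0.166
```

Emit:
drive_tool --pt "0 0 0 0 0 -0.05 0" --pt "0 0 0 0 0 -0.1 0" --pt "0 0 0 0 0 -0.1 0"

```text
clock: 13.9
position: [592.7, -202.1, 39.2]
orientation: [-90.1, -0.0, -5.3]
contact_force: [0.4, 0.0, -0.9]
grip_width: 0.166
```

Emit:
drive_tool --pt "0 0 0 0 0 -0.05 0" --pt "0 0 0 0 0 -0.1 0" --pt "0 0 0 0 0 -0.1 0"

```text
clock: 14.2
position: [592.9, -202.2, 38.8]
orientation: [-90.1, -0.1, -5.3]
contact_force: [-2.3, -0.5, 4.3]
grip_width: 0.166
```

Emit:
drive_tool --pt "0 0 0 0 0 -0.05 0" --pt "0 0 0 0 0 -0.1 0" --pt "0 0 0 0 0 -0.1 0"

```text
clock: 14.5
position: [593.0, -202.2, 38.8]
orientation: [-90.1, -0.1, -5.3]
contact_force: [-3.1, 0.3, 12.0]
grip_width: 0.164
```

```bash
python3 -c "
from h import *
from bench import ctrl
F={n:ctrl.grab_frame(n) for n in ('scene','top')}
crop(F['scene']['pixels'],170,240,140,120,5,'s9.png')"
```

```text
(no output)
```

View pics/s9.png

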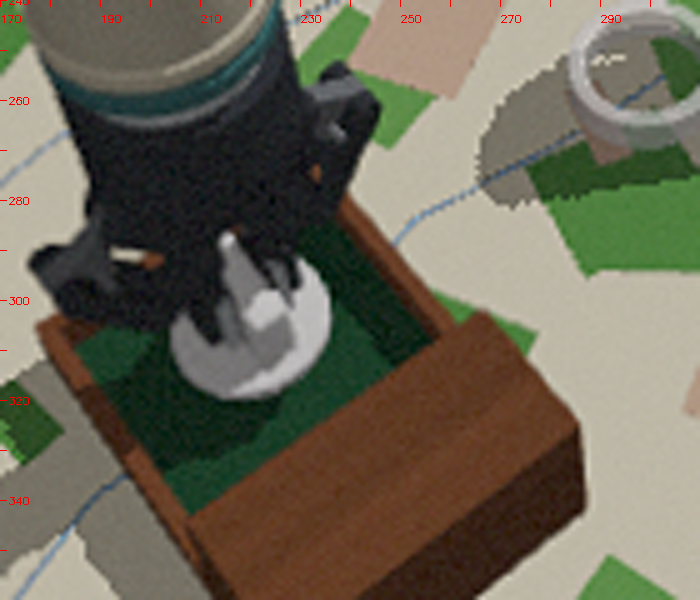

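The plug is on the bay floor: contact came at TCP 38.8 mm against 39.3 predicted. I'll ease off the press and release.

Emit:
drive_tool --pt "0 0 0 0 0 0.1 0" --pt "0 0 0 0 0 0.1 0" --pt "0 0 0 0 0 0.1 0.25" --pt "0 0 0 0 0 0.1 0.4" --pt "0 0 0 0 0 0.1 0.5" --newtons 20

```text
clock: 15.1
position: [592.8, -202.1, 37.9]
orientation: [-90.0, -0.0, -5.3]
contact_force: [0.2, -0.1, -1.0]
grip_width: 0.501
```

Emit:
drive_tool --pt "0 0 0 0 0 0.3 0.5" --pt "0 0 0 0 0 1.5 0.5" --pt "0 0 0 0 0 3.5 0.5" --pt "0 0 0 0 0 7 0.5" --pt "0 0 0 0 0 11 0.5"

```text
clock: 15.6
position: [592.1, -201.9, 149.4]
orientation: [-90.0, 0.1, -5.2]
contact_force: [0.4, -0.0, 0.3]
grip_width: 0.498
```

Emit:
drive_tool --pt "0 0 0 0 0 5 0.3" --pt "0 0 0 0 0 10 0" --pt "0 0 0 0 0 15 0" --pt "0 0 0 0 3 19 0" --pt "0 0 0 0 7 20 0"

```text
clock: 16.1
position: [594.9, -133.2, 354.3]
orientation: [-90.1, -0.6, -5.5]
contact_force: [0.8, 0.7, -1.0]
grip_width: 0.002
```

```bash
python3 -c "
from h import *
from bench import ctrl
F={n:ctrl.grab_frame(n) for n in ('scene','top')}
crop(F['scene']['pixels'],170,240,140,120,5,'s10.png');crop(F['top']['pixels'],380,150,100,110,5,'t10.png');cv2.imwrite('pics/sf10.png',F['scene']['pixels']);print(ctrl.observe()['joint_positions'])"
```

```text
[ 35.72633661  31.32371574 -44.70245413  83.76497208  22.2934912
  73.60669708  74.39054202]
```

View pics/s10.png

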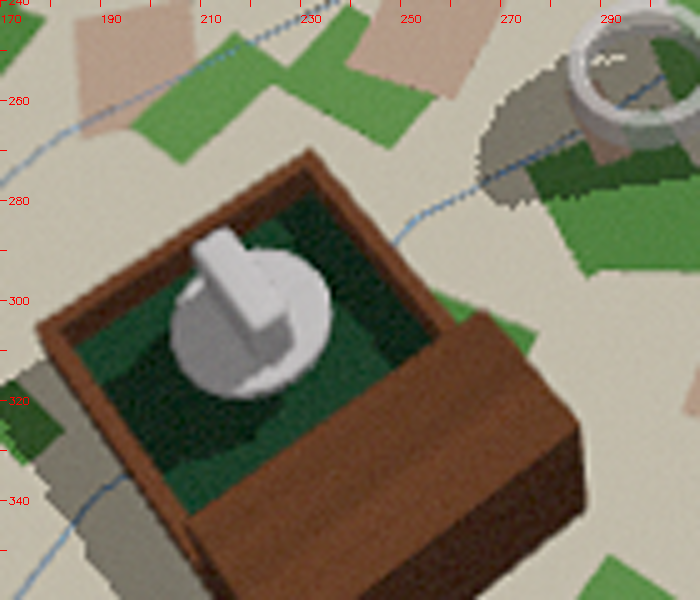

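View pics/sf10.png

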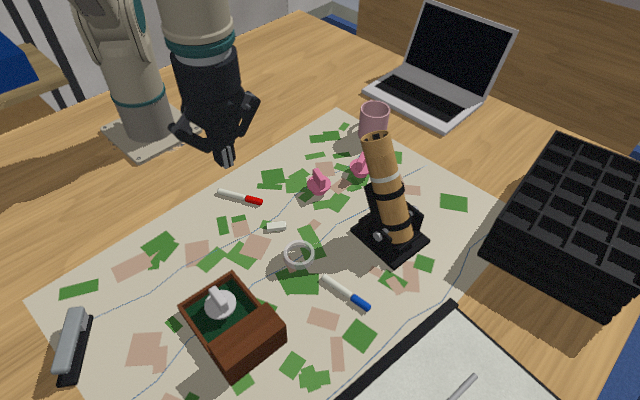

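```bash
cat > plan3.py <<'E'
from h import *
from bench import ctrl
o=ctrl.observe();p=np.load("tube.npy");h=np.array([p[0],p[1],60])
t=np.radians(30);u=np.array([np.cos(p[2]),np.sin(p[2]),0]);yv=np.array([-np.sin(p[2]),np.cos(p[2]),0])
d=-np.sin(t)*u-np.cos(t)*np.array([0,0,1.])
Rt=toolR(d,yv);P,C=cur(o)
def T(lean,off):
    A=tubeR(p[2],lean);n=A[:,0];nin=np.pi/2-lean
    s=11*abs(np.sin(nin-t));return h+A@[30+s+off,0,170]
print("clk",o["clock"],"pos",P,"F",o["contact_force"],"rot",delta(o,Rt,P)[0])
print("hover",delta(o,Rt,T(.48,60)+[0,0,60])[1],"near",delta(o,Rt,T(.48,25))[1])
for L in (.48,.55,.65,.75,.85,.95,1.05,1.15,1.18): print(L,np.round(T(L,0)),delta(o,Rt,T(L,0))[1])
A=tubeR(p[2],.48);e=[T(L,0) for L in np.arange(.4,1.3,.002)]
i=np.argmin([np.linalg.norm(x-P) for x in e]);L=.4+.002*i;print("lean nearest",L,"normal off",(P-e[i])@tubeR(p[2],L)[:,0],"F normal",o["contact_force"]@tubeR(p[2],L)[:,0],"joints",np.round(o["joint_positions"],1))
E
python3 plan3.py
```

```text
clk 16.2 pos [ 593.96797406 -123.91028631  353.08699332] F [-0.06607879  0.86308038 -0.13249383] rot [ 0.0438  0.5292 -0.0114]
hover [13.625 30.188 -3.801] near [ 10.535  30.481 -11.417]
0.48 [677. 183. 227.] [  8.327  30.69  -12.572]
0.55 [665. 184. 223.] [  7.117  30.805 -12.973]
0.65 [648. 186. 216.] [  5.444  30.964 -13.702]
0.75 [633. 187. 207.] [  3.855  31.115 -14.605]
0.85 [618. 189. 196.] [  2.369  31.255 -15.673]
0.95 [604. 190. 184.] [  1.004  31.385 -16.893]
1.05 [592. 191. 171.] [ -0.221  31.501 -18.245]
1.15 [582. 192. 158.] [ -1.21   31.595 -19.523]
1.18 [579. 192. 154.] [ -1.484  31.621 -19.924]
lean nearest 0.532 normal off 26.570663726886142 F normal -0.19410999661964215 joints [ 35.7  31.3 -44.7  83.8  22.3  73.6  74.4]
```

Emit:
drive_tool --pt "0.006 0.07 -0.002 2.5 3.5 1 0" --pt "0.01 0.14 -0.003 5.5 7 1 0" --pt "0.016 0.21 -0.005 8.5 10.5 1 0" --pt "0.022 0.28 -0.006 11 14.5 1 0" --pt "0.03 0.35 -0.008 12.5 18.5 1 0"

```text
clock: 16.7
position: [706.3, 33.1, 347.9]
orientation: [-89.6, 19.3, -5.5]
contact_force: [-0.5, 0.6, -2.3]
grip_width: -0.003
```

Emit:
drive_tool --pt "0.005 0.07 -0.001 0.6 3.5 0 0" --pt "0.01 0.14 -0.002 1.1 7.5 -1 0" --pt "0.014 0.179 -0.003 1.1 10.5 -2.5 0" --pt "0.014 0.179 -0.003 1.1 11.7 -4.8 0" --pt "0.014 0.179 -0.003 1.1 11.7 -4.8 0"

```text
clock: 17.2
position: [692.7, 141.3, 285.2]
orientation: [-90.4, 28.0, -6.7]
contact_force: [0.5, 0.9, -0.7]
grip_width: -0.002
```

```bash
python3 plan3.py; python3 -c "
from h import *
from bench import ctrl
F={n:ctrl.grab_frame(n) for n in ('scene','top')}
crop(F['scene']['pixels'],320,30,130,190,4,'s11.png')"
```

```text
clk 17.2 pos [692.72117712 141.28212898 285.20389559] F [ 0.47394596  0.88955955 -0.74853128] rot [0.0105 0.0337 0.0187]
hover [3.75  3.669 2.987] near [ 0.659  3.962 -4.629]
0.48 [677. 183. 227.] [-1.548  4.171 -5.783]
0.55 [665. 184. 223.] [-2.758  4.286 -6.185]
0.65 [648. 186. 216.] [-4.431  4.445 -6.914]
0.75 [633. 187. 207.] [-6.02   4.595 -7.817]
0.85 [618. 189. 196.] [-7.506  4.736 -8.885]
0.95 [604. 190. 184.] [ -8.871   4.866 -10.105]
1.05 [592. 191. 171.] [-10.097   4.982 -11.457]
1.15 [582. 192. 158.] [-11.086   5.076 -12.735]
1.18 [579. 192. 154.] [-11.359   5.101 -13.136]
lean nearest 0.4 normal off 25.919947900331653 F normal 0.06575228159662624 joints [ -9.3  59.8  -3.4  33.5  -5.7 113.4  70.7]
```

View pics/s11.png

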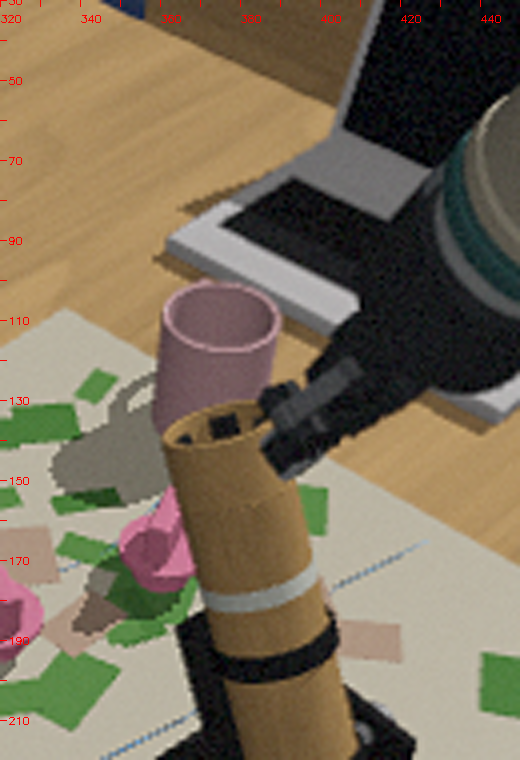

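The scene view shows the shut fingertips at about (387,143), beside the tube's rim. The 30° tilt runs joint 6 to its limit, so I'll reduce the tilt.

Emit:
drive_tool --pt "0 -0.08 0 0 0 1.5 0" --pt "0 -0.16 0 0 0 3 0" --pt "0 -0.24 0 0 0 3 0" --pt "0 -0.32 0 0 0 3 0" --pt "0 -0.32 0 0 0 3 0"

```text
clock: 17.8
position: [692.6, 138.1, 324.1]
orientation: [-87.9, 9.3, -6.0]
contact_force: [-0.4, -1.0, 0.5]
grip_width: 0.003
```

```bash
sed -i 's/radians(30)/radians(10)/' plan3.py; python3 plan3.py
```

```text
clk 17.8 pos [692.58812986 138.10269981 324.12506882] F [-0.39401416 -1.0486057   0.53287592] rot [-0.0353  0.0166  0.0171]
hover [ 4.012  3.963 -0.775] near [ 0.922  4.256 -8.391]
0.48 [680. 183. 229.] [-1.286  4.466 -9.545]
0.55 [668. 184. 225.] [-2.491  4.58  -9.921]
0.65 [651. 185. 218.] [ -4.163   4.738 -10.612]
0.75 [635. 187. 209.] [ -5.759   4.89  -11.477]
0.85 [620. 188. 199.] [ -7.259   5.032 -12.51 ]
0.95 [606. 190. 187.] [ -8.645   5.163 -13.697]
1.05 [594. 191. 174.] [ -9.9     5.282 -15.028]
1.15 [582. 192. 159.] [-11.009   5.388 -16.485]
1.18 [579. 192. 155.] [-11.312   5.416 -16.945]
lean nearest 0.4 normal off 38.62956961768259 F normal -0.06261132778327919 joints [-10.   43.   -2.9  58.3  -3.   86.8  72. ]
```

Emit:
drive_tool --pt "-0.01 0.005 0.005 2 1 0 0" --pt "-0.02 0.01 0.01 3 3 -1 0" --pt "-0.03 0.015 0.017 3 4 -3 0" --pt "-0.03 0.015 0.017 2.5 4 -5 0" --pt "-0.03 0.015 0.017 2.5 4.2 -6.5 0"

```text
clock: 18.3
position: [718.1, 180.7, 252.3]
orientation: [-89.9, 10.4, -5.4]
contact_force: [0.7, -0.4, 0.3]
grip_width: 0.003
```

```bash
python3 plan3.py; python3 -c "
from h import *
from bench import ctrl
F={n:ctrl.grab_frame(n) for n in ('scene','top')}
crop(F['scene']['pixels'],320,30,130,190,4,'s12.png');crop(F['top']['pixels'],190,110,110,110,6,'t12.png')"
```

```text
clk 18.3 pos [718.1084819  180.74609659 252.28270954] F [ 0.72810254 -0.37056189  0.32493521] rot [-0.003  -0.0059 -0.0007]
hover [ 1.46  -0.301  6.41 ] near [-1.631 -0.008 -1.207]
0.48 [680. 183. 229.] [-3.838  0.201 -2.361]
0.55 [668. 184. 225.] [-5.043  0.316 -2.737]
0.65 [651. 185. 218.] [-6.715  0.474 -3.427]
0.75 [635. 187. 209.] [-8.311  0.625 -4.293]
0.85 [620. 188. 199.] [-9.811  0.768 -5.325]
0.95 [606. 190. 187.] [-11.197   0.899  -6.513]
1.05 [594. 191. 174.] [-12.452   1.018  -7.843]
1.15 [582. 192. 159.] [-13.561   1.123  -9.301]
1.18 [579. 192. 155.] [-13.864   1.152  -9.76 ]
lean nearest 0.4 normal off 30.3461900563009 F normal 0.8263855592960516 joints [-13.6  50.2  -2.5  54.5  -1.9  85.   69.6]
```

View pics/s12.png

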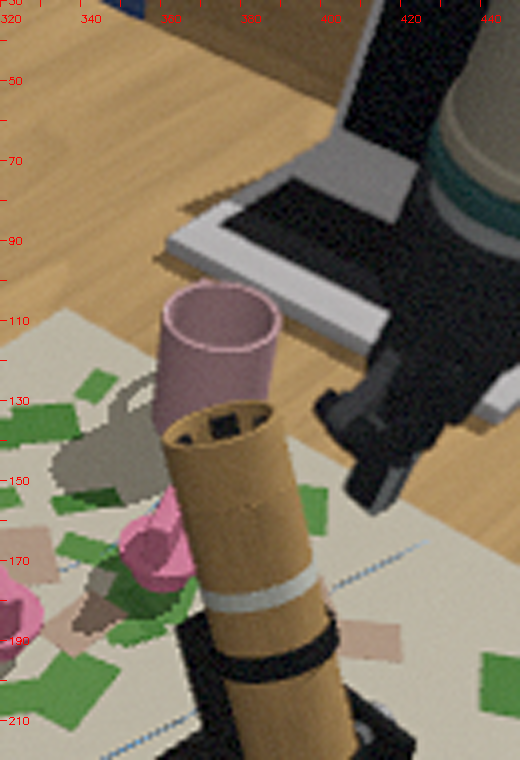

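View pics/t12.png

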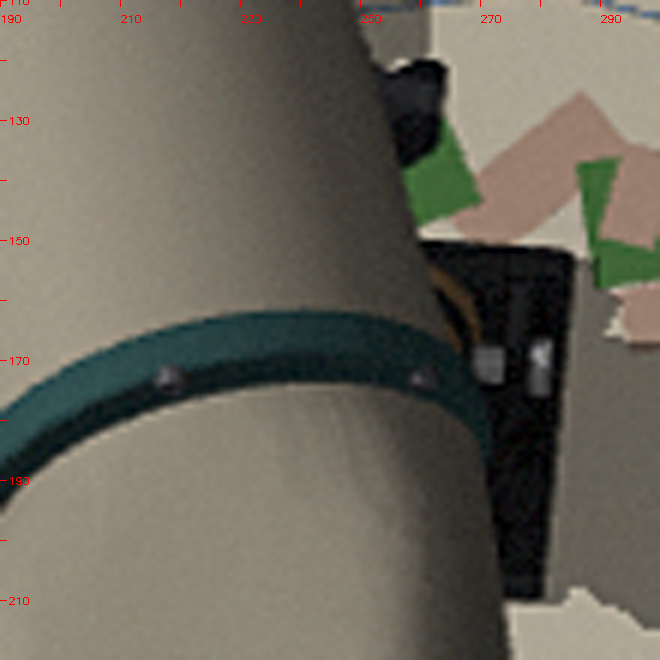

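Emit:
drive_tool --pt "0 0 0 -1.2 0 -0.8 0" --pt "0 0 0 -2.4 0.1 -1.6 0" --pt "0 0 0 -3.2 0.15 -2.1 0" --pt "0 0 0 -3.8 0.2 -2.35 0" --pt "0 0 0 -4.4 0.25 -2.55 0"

```text
clock: 18.9
position: [675.4, 183.0, 229.9]
orientation: [-89.8, 10.1, -5.4]
contact_force: [-0.0, -0.6, -0.1]
grip_width: 0.0
```

```bash
python3 plan3.py
```

```text
clk 18.9 pos [675.41394082 182.96752068 229.87225115] F [-0.00298989 -0.59749587 -0.13727323] rot [-0.0038 -0.0009  0.0005]
hover [ 5.73  -0.523  8.651] near [ 2.639 -0.23   1.034]
0.48 [680. 183. 229.] [ 0.431 -0.021 -0.12 ]
0.55 [668. 184. 225.] [-0.774  0.093 -0.496]
0.65 [651. 185. 218.] [-2.446  0.252 -1.186]
0.75 [635. 187. 209.] [-4.041  0.403 -2.052]
0.85 [620. 188. 199.] [-5.541  0.545 -3.084]
0.95 [606. 190. 187.] [-6.927  0.677 -4.272]
1.05 [594. 191. 174.] [-8.183  0.796 -5.602]
1.15 [582. 192. 159.] [-9.292  0.901 -7.06 ]
1.18 [579. 192. 155.] [-9.594  0.93  -7.519]
lean nearest 0.5 normal off 0.3171913732467165 F normal -0.018929239200716166 joints [-14.3  46.3  -2.8  66.5  -1.9  76.6  68.8]
```

No contact yet. I'll carry on along the arc.

Emit:
drive_tool --pt "0 0 0 -0.4 0.05 -0.2 0" --pt "0 0 0 -0.8 0.1 -0.45 0" --pt "0 0 0 -1.2 0.14 -0.65 0" --pt "0 0 0 -1.6 0.18 -0.85 0" --pt "0 0 0 -2.0 0.2 -1.0 0"

```text
clock: 19.4
position: [657.5, 185.1, 221.5]
orientation: [-89.7, 9.8, -5.4]
contact_force: [3.6, -0.4, 5.1]
grip_width: -0.002
```

Emit:
drive_tool --pt "0 0 0 -0.4 0.05 -0.2 0" --pt "0 0 0 -0.8 0.08 -0.4 0" --pt "0 0 0 -1.2 0.12 -0.62 0" --pt "0 0 0 -1.6 0.16 -0.85 0" --pt "0 0 0 -2.0 0.2 -1.1 0"

```text
clock: 19.9
position: [637.2, 187.4, 210.4]
orientation: [-89.7, 9.8, -5.4]
contact_force: [2.2, -0.5, 6.6]
grip_width: -0.001
```

```bash
python3 plan3.py; python3 -c "
from h import *
from bench import ctrl
F={n:ctrl.grab_frame(n) for n in ('scene','top')}
crop(F['scene']['pixels'],300,60,150,200,4,'s13.png')"
```

```text
clk 19.9 pos [637.17704628 187.36998818 210.44402895] F [ 2.15740961 -0.45562181  6.57708991] rot [-0.0049  0.0037  0.0008]
hover [ 9.553 -0.963 10.594] near [ 6.463 -0.67   2.977]
0.48 [680. 183. 229.] [ 4.255 -0.461  1.823]
0.55 [668. 184. 225.] [ 3.05  -0.347  1.447]
0.65 [651. 185. 218.] [ 1.378 -0.188  0.757]
0.75 [635. 187. 209.] [-0.218 -0.037 -0.109]
0.85 [620. 188. 199.] [-1.718  0.105 -1.142]
0.95 [606. 190. 187.] [-3.104  0.237 -2.329]
1.05 [594. 191. 174.] [-4.359  0.356 -3.66 ]
1.15 [582. 192. 159.] [-5.468  0.461 -5.117]
1.18 [579. 192. 155.] [-5.77   0.489 -5.577]
lean nearest 0.736 normal off -0.1913497896007042 F normal 6.039110172032601 joints [-15.1  43.5  -3.1  75.6  -2.1  69.9  67.9]
```

View pics/s13.png

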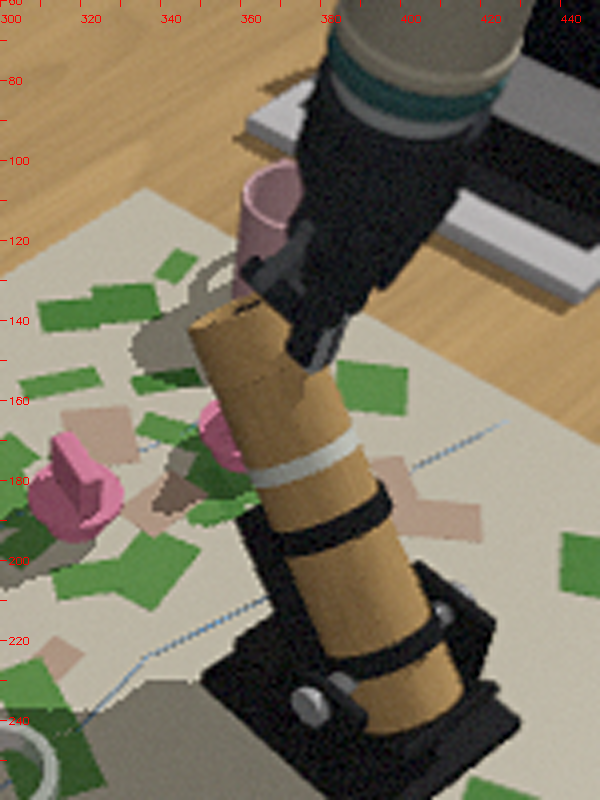

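Emit:
drive_tool --pt "0 0 0 -0.4 0.04 -0.25 0" --pt "0 0 0 -0.8 0.07 -0.5 0" --pt "0 0 0 -1.2 0.1 -0.78 0" --pt "0 0 0 -1.6 0.13 -1.08 0" --pt "0 0 0 -2.0 0.17 -1.4 0"

```text
clock: 20.5
position: [616.6, 189.5, 195.4]
orientation: [-89.7, 9.9, -5.4]
contact_force: [2.5, 1.4, 4.6]
grip_width: -0.005
```

Emit:
drive_tool --pt "0 0 0 -0.35 0.03 -0.32 0" --pt "0 0 0 -0.7 0.06 -0.65 0" --pt "0 0 0 -1.05 0.1 -1.0 0" --pt "0 0 0 -1.4 0.13 -1.36 0" --pt "0 0 0 -1.75 0.17 -1.74 0"

```text
clock: 21.0
position: [597.5, 191.3, 176.8]
orientation: [-89.7, 10.1, -5.4]
contact_force: [2.5, 3.3, 4.0]
grip_width: 0.002
```

```bash
python3 plan3.py
```

```text
clk 21.0 pos [597.52142927 191.34559769 176.77720063] F [2.52355189 3.25395432 3.95496143] rot [-0.0046 -0.0013 -0.0001]
hover [13.519 -1.361 13.96 ] near [10.428 -1.068  6.344]
0.48 [680. 183. 229.] [ 8.221 -0.859  5.19 ]
0.55 [668. 184. 225.] [ 7.015 -0.744  4.814]
0.65 [651. 185. 218.] [ 5.343 -0.586  4.123]
0.75 [635. 187. 209.] [ 3.748 -0.435  3.257]
0.85 [620. 188. 199.] [ 2.248 -0.292  2.225]
0.95 [606. 190. 187.] [ 0.862 -0.161  1.037]
1.05 [594. 191. 174.] [-0.393 -0.042 -0.293]
1.15 [582. 192. 159.] [-1.503  0.063 -1.75 ]
1.18 [579. 192. 155.] [-1.805  0.092 -2.21 ]
lean nearest 1.024 normal off -0.1814033408452061 F normal 4.524873389954252 joints [-16.   42.4  -3.5  84.3  -2.3  62.6  67. ]
```

Emit:
drive_tool --pt "0 0 0 -0.3 -0.05 -0.35 0" --pt "0 0 0 -0.6 -0.1 -0.7 0" --pt "0 0 0 -0.9 -0.1 -1.05 0" --pt "0 0 0 -1.2 -0.1 -1.4 0" --pt "0 0 0 -1.4 -0.1 -1.65 0"

```text
clock: 21.5
position: [583.7, 189.2, 160.2]
orientation: [-89.8, 10.1, -5.4]
contact_force: [3.5, 2.7, 3.4]
grip_width: -0.002
```

```bash
python3 plan3.py; python3 -c "
from h import *
from bench import ctrl
F={n:ctrl.grab_frame(n) for n in ('scene','top')}
crop(F['scene']['pixels'],300,60,150,200,4,'s14.png');crop(F['top']['pixels'],190,110,110,130,5,'t14.png')"
```

```text
clk 21.5 pos [583.70465335 189.24897842 160.15938525] F [3.45127664 2.71789091 3.3539436 ] rot [-0.0032 -0.0013  0.0003]
hover [14.9   -1.151 15.622] near [11.81  -0.858  8.006]
0.48 [680. 183. 229.] [ 9.602 -0.649  6.851]
0.55 [668. 184. 225.] [ 8.397 -0.535  6.476]
0.65 [651. 185. 218.] [ 6.725 -0.376  5.785]
0.75 [635. 187. 209.] [ 5.129 -0.225  4.919]
0.85 [620. 188. 199.] [ 3.63  -0.083  3.887]
0.95 [606. 190. 187.] [2.244 0.049 2.699]
1.05 [594. 191. 174.] [0.988 0.168 1.369]
1.15 [582. 192. 159.] [-0.121  0.273 -0.089]
1.18 [579. 192. 155.] [-0.423  0.302 -0.548]
lean nearest 1.142 normal off -0.033065296826931025 F normal 4.372185358356689 joints [-16.2  42.3  -3.5  87.5  -2.2  59.4  66.9]
```

View pics/s14.png

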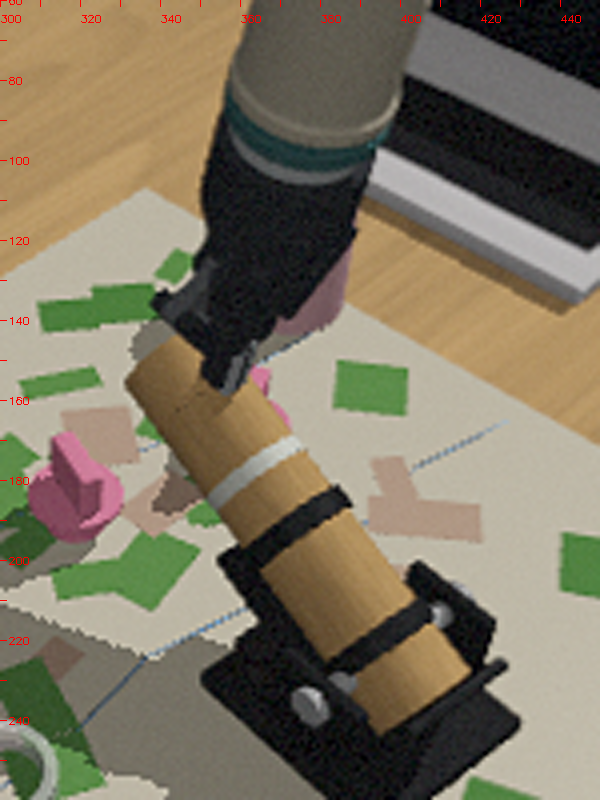

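Emit:
drive_tool --pt "0 0 0 -0.1 0 -0.15 0" --pt "0 0 0 -0.15 0 -0.3 0" --pt "0 0 0 -0.2 0 -0.45 0"

```text
clock: 21.9
position: [581.2, 189.2, 156.6]
orientation: [-89.8, 10.2, -5.4]
contact_force: [-0.8, 0.7, 13.4]
grip_width: -0.0
```

```bash
python3 plan3.py|egrep "clk|near"
```

```text
clk 21.9 pos [581.21707325 189.18120184 156.63849765] F [-0.79562898  0.70877229 13.36223064] rot [-0.003  -0.0028  0.0002]
hover [15.149 -1.145 15.974] near [12.059 -0.852  8.358]
lean nearest 1.166 normal off 0.06736243722022608 F normal 11.944036963929543 joints [-16.2  42.4  -3.6  88.   -2.3  58.8  66.9]
```

Force rose to 13 N at the stop. I'll press slightly more to confirm it is hard contact.

Emit:
drive_tool --pt "0 0 0 -0.02 0 -0.07 0" --pt "0 0 0 -0.04 0 -0.14 0" --pt "0 0 0 -0.04 0 -0.14 0"

```text
clock: 22.2
position: [581.3, 189.2, 156.6]
orientation: [-89.8, 10.1, -5.4]
contact_force: [-1.9, -0.3, 13.6]
grip_width: 0.005
```

```bash
python3 plan3.py|egrep "clk|near"
```

```text
clk 22.2 pos [581.25618947 189.21793343 156.57054984] F [-1.93437748 -0.25603865 13.64129779] rot [-0.0034 -0.0015  0.0003]
hover [15.145 -1.148 15.981] near [12.055 -0.855  8.365]
lean nearest 1.166 normal off 0.01887691493544379 F normal 11.789944832360117 joints [-16.2  42.4  -3.6  88.1  -2.3  58.7  66.9]
```

Emit:
drive_tool --pt "0 0 0 -0.03 0 -0.1 0" --pt "0 0 0 -0.06 0 -0.2 0" --pt "0 0 0 -0.06 0 -0.2 0"

```text
clock: 22.5
position: [581.1, 189.3, 156.1]
orientation: [-89.8, 10.0, -5.4]
contact_force: [-1.0, -0.8, 22.3]
grip_width: 0.0
```

```bash
python3 plan3.py|egrep "clk|near"; python3 -c "
from h import *
from bench import ctrl
F={n:ctrl.grab_frame(n) for n in ('scene','top')}
crop(F['scene']['pixels'],300,60,150,200,4,'s15.png')"
```

```text
clk 22.5 pos [581.10362205 189.29471945 156.09793236] F [-0.96753239 -0.77369837 22.34248518] rot [-0.0038 -0.0003  0.0004]
hover [15.161 -1.156 16.028] near [12.07  -0.863  8.412]
lean nearest 1.1680000000000001 normal off -0.11836526270205389 F normal 20.205437523944585 joints [-16.2  42.3  -3.6  88.2  -2.3  58.6  66.9]
```

View pics/s15.png

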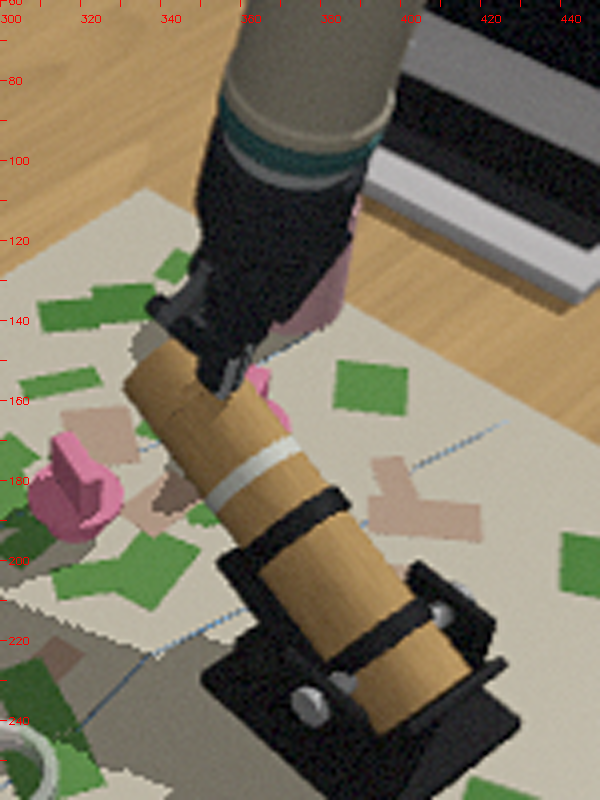

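The tube is on the stop: 22 N with no further travel. I'll lift off along the tube's normal and retreat.

Emit:
drive_tool --pt "0 0 0 0.1 0 0.4 0" --pt "0 0 0 0.4 0 1.2 0" --pt "0 0 0 1 0 3.5 0" --pt "0 0 0 1 0 8 0" --pt "0 0 0 1 0 13 0"

```text
clock: 23.1
position: [589.2, 188.3, 281.8]
orientation: [-90.0, 10.4, -5.4]
contact_force: [1.7, 0.6, -0.3]
grip_width: -0.001
```

Emit:
drive_tool --pt "0 0 0 0 -3 4 0" --pt "0 0 0 0 -7 6 0" --pt "0 0 0 -2 -11 6 0" --pt "0 0 0 -4 -15 6 0" --pt "0 0 0 -6 -18 6 0"

```text
clock: 23.6
position: [528.9, 5.9, 342.1]
orientation: [-89.9, 10.3, -5.6]
contact_force: [0.0, -1.0, -0.5]
grip_width: 0.001
```

Run:
```python
from h import *
from bench import ctrl
F={n:ctrl.grab_frame(n) for n in ('scene','top')}
for n in F: cv2.imwrite(f'pics/fin_{n}.png',F[n]['pixels'])
im=cv2.resize(F['scene']['pixels'],None,fx=4,fy=4,interpolation=cv2.INTER_CUBIC)
p=np.load("tube.npy");h=np.array([p[0],p[1],60])
for L,c in ((1.15,(0,0,255)),(1.10,(255,0,0))):
  A=tubeR(p[2],L)
  for a in np.arange(0,6.28,.15):
    for z in (205,):
      q=proj(F['scene'],h+A@[30*np.cos(a),30*np.sin(a),z])[0]*4+1.5;cv2.circle(im,tuple(int(v) for v in q),2,c,-1)
cv2.imwrite('pics/fin_ov.png',im[400:1000,1200:1800])
print(ctrl.observe()['clock'],ctrl.observe()['contact_force'])
```

```text
23.7 [ 0.67652281 -1.12371557  0.25112653]
```

View pics/fin_ov.png

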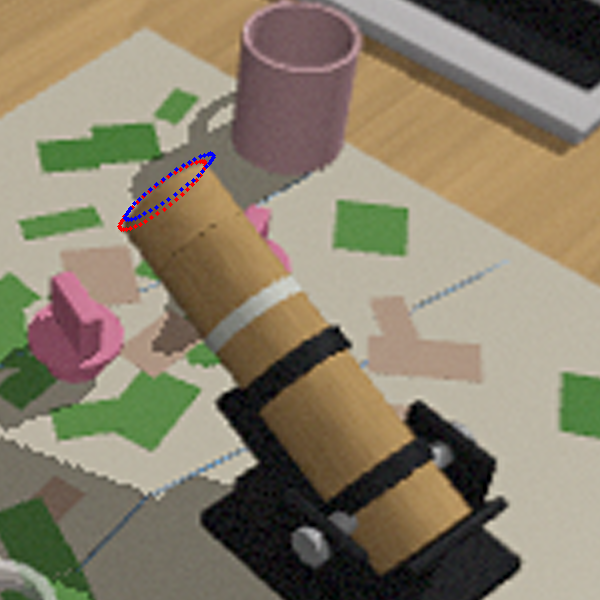

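View pics/fin_scene.png

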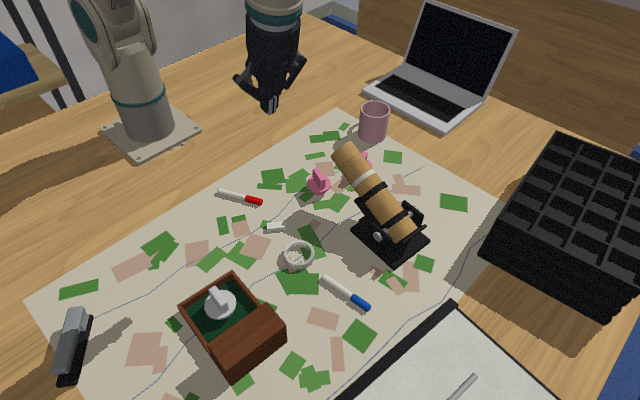

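View pics/fin_top.png

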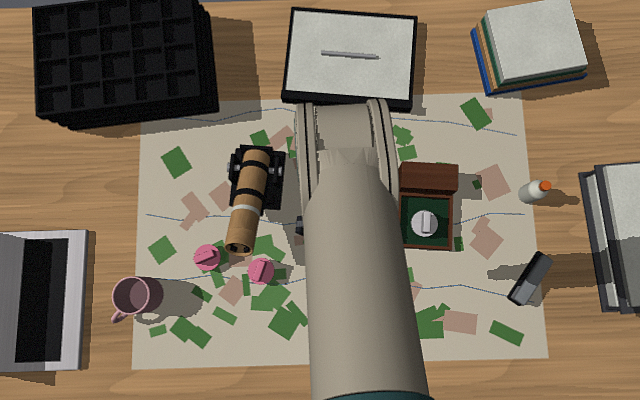

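```bash
python3 -c "
from bench import ctrl
print(ctrl.observe()['clock']);print(ctrl.finish_job())"
```

```text
23.7
the job is handed in; nothing more can be done
None
```

I twisted the plug out of the tube, stood it shank down in the green bay of the caddy, and pressed the tube down onto the front stop. The job went in at 23.7 s, with the arm clear of everything.

- **Plug removal:** I worked it through about ±16° of twist while pulling along the tube. The pull never read above 5 N, below the clip's slip force of about 7 N plus the tube's weight. In the pictures the tube's white ring and rim stayed where they were relative to the clip.
- **Plug placement:** It touched the bay floor at 38.8 mm tool height, against 39.3 mm predicted. The press reached about 12 N before I eased off and let go. The final pictures show it upright in the bay.
- **Tube on the stop:** At the end, pressing raised the force to 22 N with almost no further travel. The tip position works out to a lean of about 1.17 rad, where the stop is at 1.15. The outline drawn for 1.15 rad matches the rim in the final picture, to about a pixel.
- **Other objects:** The lookalike plugs, the mug, the pens and the rest are where they started in the final pictures.

On the first approach for the press, a 30° tool tilt brought joint 6 to 113.4°, just short of its 113.54° limit. I redid the approach at 10° tilt, and no reading went past the limit.

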